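Load the bench polisher and set its timer

ROBOT

A 6-joint arm with a two-finger parallel gripper is mounted at the origin on a cart in front of the work surface, level with it; the furniture and walls round the work are solid. World frame = base frame: x ahead of the robot, y to its left, z up, the work surface at z = 0. Lengths are in m, angles in rad, forces in N, time in s.
With the tool pointing down it reaches from about 0.35 to 0.775 m from the base axis. Payload 5.5 kg.
Tool frame: the origin (TCP) lies midway between the tips of the shut fingers; the grasp point (between the pads) lies 19 mm behind it; z points along the fingers, y is the line along which they close (so a half turn about z gives the same grasp; the last joint's range is limited). The gripper opens to 85 mm and grips with 20 to 120 N. Pads are 22 mm wide; open, the fingers measure 114 mm over their backs; the gripper's body (76 mm by 85 mm) begins 54 mm behind the grasp point. The pads swing forward as they close: fully open they stand 13 mm farther back than shut.
Start: joints at [0.982, 0.313, 0.046, 1.304, 0, 1.431], TCP at [0.25, 0.518, 0.231] pointing down, gripper open.
Joint ranges: [-2.76, 2.76], [-0.86, 1.69], [-1.03, 1.26], [-2.2, 2.34], [-1.47, 1.5], [-3.14, 3.14]. Speed limits (rad/s): [2.57, 2.57, 3.14, 3.14, 3.14, 3.14].

INTERFACE

Orientations are given as a unit quaternion [w, x, y, z].
In Python, from station import env gives the robot as it stands.
- The arm moves only by the shell command python3 -m handwheel 'ROWS' [FORCE]. ROWS is JSON, a list of rows, each an object of numbers: "x", "y", "z": the shift along the tool's x, y, z in units of 0.12 m (1.0 is 0.12 m); "yaw": the turn about the tool's z in units of 0.12 rad (1.0 is 0.12 rad); "gripper": the finger opening in mm, from 0 to 85.4. A call has 1 to 12 rows; each row shifts and turns the commanded pose from where the row before left it, along the tool's axes as they then stand; what a row does not reach is not made up. A row lasts 1/12 s, in which the tool goes at most 41.7 mm and 7.16 degrees, less where a joint would pass 70% of its speed; a pose out of reach is approached as far as the arm can. A call with a number of a shift or a turn outside -1 to 1 is refused whole. A call with a gripper value outside its range is refused whole. The fingers move at their own pace and stop on an object; FORCE is the grip in N (left out, the last holds). Time passes only in rows, so rows that do not move let the fingers close. It gives the time, the measured TCP pose, the force, the opening and the grip force at its end, in the units of the state.
- env.get_obs(): the state, without advancing time (a new reading comes with each control period).
- env.read_camera(name): name is "scene" or "top"; returns the picture (384x512x3 uint8, red, green, blue); there is no depth.
- env.camera_model(name): a dict with "fov_y" (degrees; the focal length in pixels is half the picture's height over the tangent of half this angle, whatever the lens; pixels are square), "cx", "cy" (the principal point, pixels), "camera_from_world" (4x4, takes a point from world to camera coordinates). Camera axes: x right, y up, looking along -z (the intrinsics and any distortion apply to the point x, -y, -z); pixel columns grow to the right and rows downward; lengths in m; the calibration is good to about 2 mm. A picture is of the moment at which its call begins. camera_model takes no time and is no camera call.
- env.hand_in(): hands the job in; it is judged then, once.
The state is a dict: "time_s": time; "joint_pos": joint angles; "joint_velocities": joint speeds; "joint_efforts": joint torques, N m; "tool_pos": TCP position; "tcp_rot": TCP orientation; "wrist_force": force on the tool from outside, world axes, zero at the start; "torque": the same for the moment, N m; "opening": finger opening in m; "finger_force": force on a finger pad.
Only numpy, scipy, OpenCV 4.12 (cv2) and the standard library are available. Lean on these libraries where they do the work, as an engineer would, in place of code of your own. Each camera call takes 0.05 s, during which the arm holds its last target. There are 200 camera calls.

TASK

Get the bench polisher ready to run: first turn its timer dial so that the white pointer is at the off stud. Then lay every marble bar that carries a round brass tag inside the steel tank, on its floor, and put every bar with a long brass strip in the blue tub beside the polisher; press the tank lid down until it clicks shut past its catch. Last of all, turn the dial so that the pointer is at the brass rider on the scale, leaving the rider and the other things on the bench as they are.

Things in the scene. Friction and masses are not known exactly. Their poses are not given: they have to be found in the camera images.
- disc_bar_a: white marble test bar with a ROUND brass tag (24 mm disc) on its top face; 75 x 30 x 28 mm (x, y, z), 0.17 kg, origin at the centre of its underside, x along its length. May be absent
- disc_bar_b: white marble test bar with a ROUND brass tag (24 mm disc) on its top face; 75 x 30 x 28 mm (x, y, z), 0.17 kg, origin at the centre of its underside, x along its length. May be absent
- disc_bar_c: white marble test bar with a ROUND brass tag (24 mm disc) on its top face; 75 x 30 x 28 mm (x, y, z), 0.17 kg, origin at the centre of its underside, x along its length. May be absent
- strip_bar_a: white marble test bar with a LONG brass strip (60 x 9 mm) along its top face; 75 x 30 x 28 mm (x, y, z), 0.17 kg, origin at the centre of its underside, x along its length. May be absent
- strip_bar_b: white marble test bar with a LONG brass strip (60 x 9 mm) along its top face; 75 x 30 x 28 mm (x, y, z), 0.17 kg, origin at the centre of its underside, x along its length. May be absent
- tub: blue plastic tub, 104 x 171 x 56 mm (x, y, z), fixed, open at the top; inside 86 x 152 mm, floor 3 mm up; origin at the centre of its underside, y along its length
- tank (a point): centre of the floor of the polisher's open steel tank, 20 mm above the bench. Inside the tank: 120 mm (x) by 190 mm (y), 50 mm deep (rim 70 mm above the bench), walls 6 mm. x points away from the robot to the lid's hinge, y left, z up. The polisher is fixed. To the tank's right (-y) stands its control plinth, 142 x 114 mm, 50 mm high, with the dial in its middle
- lid_hinge (a point): middle of the lid's hinge line, 70 mm above the bench at the rear (+x) rim of the tank; axes like tank, the hinge line runs along y
- lid (a joint): lid angle, rad: 0 shut, grows as it opens up and back, 1.8 to 1.95 at the start, stop at 2.05. A stiff hinge (0.3 Nm) keeps it where it is left: push it over from behind with shut fingers. At about 0.08 rad it meets a sprung catch and must be pressed down at its front edge with about 8 N to click past it; it then stays below 0.03
- lid_front (a point): middle of the front edge of the lid's outer face, 140 mm from the hinge line and 7 mm off it; moves with the lid. The lid is an aluminium plate 202 mm wide, outer face 7 mm above the hinge line when shut; a lip 70 mm wide sticks out 17 mm farther in the middle of its front edge, 1 mm lower than the face
- dial_axis (a point): on the vertical axis of the timer dial, 70 mm above the bench (half way up its grip bar); axes like tank. The dial is a black knob; its upright grip bar is 50 mm long, 14 mm wide and reaches from 58 to 86 mm above the bench, over a round skirt of 26 mm radius; pinch the bar across its width
- dial (a joint): angle of the timer dial, rad: 0 with the pointer at the off stud (towards -x of tank, the robot's side), grows clockwise seen from above, stops at -0.5 and 3.2; it stays where it is left (friction 0.06 Nm)
- pointer (a point): tip of the dial's white pointer, 42 mm from the dial's axis, in line with the grip bar; turns with the dial
- off_mark (a point): the off position of the pointer's tip, at the black stud on the scale, 42 mm from the dial's axis
- rider_mark (a point): where the pointer's tip must stand to be at the brass rider: 42 mm from the dial's axis. The rider is a brass tab 12 x 7 x 6 mm on the scale plate, outside the pointer's path; it sits at a different place on each start, between 1.0 and 2.5 rad clockwise from the off stud, and must not be shifted
- cork_block: bystander: cork sanding block, 61 x 96 x 33 mm; origin at the centre of its underside
- dust_brush: bystander: flat dusting brush, 45 x 219 x 14 mm, lying along its y; origin at the centre of its underside
Mind the look-alikes: they are no part of the job. What is shaped like the disc_bar_b but pink is not meant.

How it is judged:
By the outcome, as a careful person would: the job done as asked, in the order asked, and still so for the second after the job is handed in, with the robot touching nothing.
Of disc_bar_a, disc_bar_b, disc_bar_c, strip_bar_a, strip_bar_b only 4 to 5 are there at a start; the rules pass over those that are not, and their reading is None.
At some moment in a run one of disc_bar_a, disc_bar_b, disc_bar_c, strip_bar_a, strip_bar_b may be knocked a few centimetres aside while the robot is not near it.
It also fails if it takes over 210 s, if anything falls off the work surface, if the arm or the gripper's body presses on something with over 40 N, if the wrist force passes 120 N, or if a joint passes its speed limit or range.

## Working session

There is one attempt and no reset: what is moved stays moved. The work goes in short steps, Python scripts to look and compute and a shell command to move; the robot and the scene stay as the last step left them, time stands still between calls to the robot, and variables do not carry over. Pictures are saved under pics/ and viewed, at most 14 in all, crops included, and the job is handed in when it is done.

```bash
ls; mkdir -p pics
cat > h.py <<'E'
import numpy as np, cv2
from station import env
def snap(n,fn=None):
    im=env.read_camera(n)
    if fn: cv2.imwrite('pics/'+fn,im[:,:,::-1])
    return im
def cam(n):
    m=env.camera_model(n); f=192/np.tan(np.radians(m['fov_y'])/2)
    T=np.array(m['camera_from_world']); return f,m['cx'],m['cy'],T,m
def ray(n,u,v,z):
    f,cx,cy,T,m=cam(n)
    d=np.array([(u-cx)/f,-(v-cy)/f,-1.]); R=T[:3,:3]; o=-R.T@T[:3,3]; w=R.T@d
    return o+w*(z-o[2])/w[2]
def proj(n,p):
    f,cx,cy,T,m=cam(n); c=T[:3,:3]@np.array(p)+T[:3,3]
    return cx+f*c[0]/-c[2], cy+f*c[1]/c[2]
E
python3 - <<'E'
from h import *
for n in('scene','top'):
    snap(n,n+'0.png'); m=env.camera_model(n); print(n,{k:(np.round(v,3).tolist() if not isinstance(v,(str,dict)) else v) for k,v in m.items()})
o=env.get_obs(); print(o)
E
```

```text
pics
scene {'fov_y': 53.919, 'cx': 253.262, 'cy': 194.825, 'camera_from_world': [[-0.885, -0.466, 0.006, 0.395], [0.217, -0.399, 0.891, -0.221], [-0.413, 0.79, 0.454, -1.018], [0.0, 0.0, 0.0, 1.0]]}
top {'fov_y': 51.677, 'cx': 260.699, 'cy': 188.531, 'camera_from_world': [[-0.024, -1.0, -0.003, -0.061], [0.989, -0.024, 0.149, -0.461], [-0.149, 0.001, 0.989, -1.213], [0.0, 0.0, 0.0, 1.0]]}
{'time_s': 0.1, 'joint_pos': array([ 9.82400831e-01,  3.13954232e-01,  4.51319849e-02,  1.30360853e+00,
       -1.38134333e-05,  1.43122718e+00]), 'joint_velocities': array([-0.00017826, -0.00042961,  0.00291264,  0.00136885,  0.00155182,
       -0.00165022]), 'joint_efforts': array([ 3.35847886e-03, -4.81727600e+01,  2.99242383e+01,  1.27809503e-02,
       -1.53817432e-04, -2.92918202e-06]), 'tool_pos': array([0.24924715, 0.51768229, 0.23049769]), 'tcp_rot': array([-2.84476906e-04,  2.22534209e-01,  9.74924540e-01, -7.66145289e-04]), 'wrist_force': array([ 0.10265475, -0.05904599, -0.1995004 ]), 'torque': array([-0.02003901, -0.01389093, -0.02681007]), 'finger_force': 0.0, 'opening': 0.08530679153617692}
```

View pics/scene0.png

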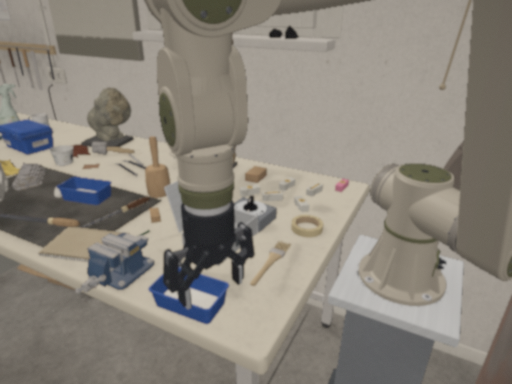

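View pics/top0.png

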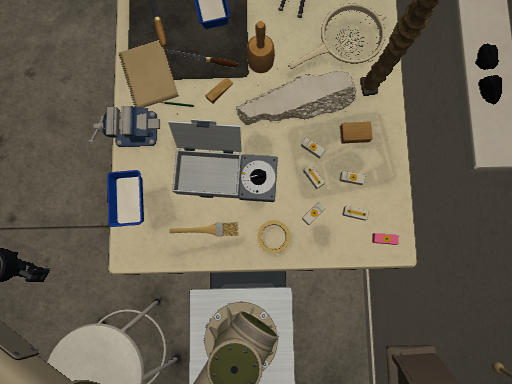

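The scene view shows the polisher behind the gripper. In the top view, the tank is at (207,173), the dial at (258,177) and the tub at (126,198). There are five white bars near (313,147), (314,177), (352,178), (314,213) and (355,212), and a pink decoy at (386,239).

Run:
```python
from h import *
im=cv2.imread('pics/top0.png')
a=cv2.resize(im[130:230,295:405],None,fx=4,fy=4,interpolation=cv2.INTER_CUBIC)
b=cv2.resize(im[145:210,230:290],None,fx=6,fy=6,interpolation=cv2.INTER_CUBIC)
out=np.zeros((400,800,3),np.uint8); out[:400,:440]=a; out[:390,440:800]=b
cv2.imwrite('pics/crop0.png',out)
```

```text
(no output)
```

View pics/crop0.png

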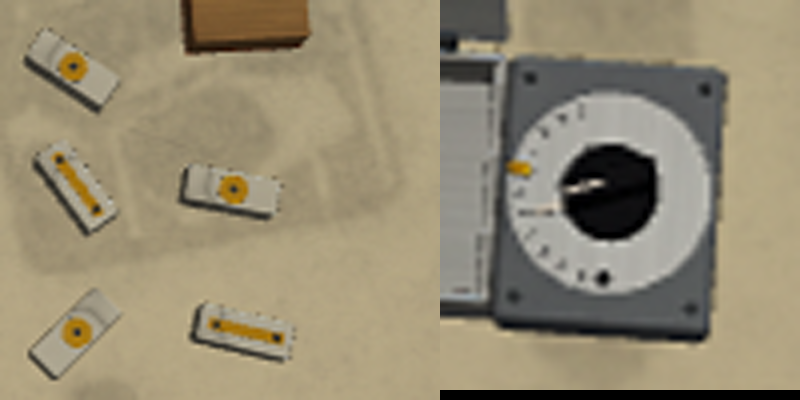

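Crop: round tags are at (313,147), (353,177) and (314,213). Strips are at (314,177) and (355,213). The dial's off stud is at (257,191) and the brass rider at (243,173), with the pointer line at (245,180). The decoy is the pink bar at (386,239), which I'll leave alone. The other brass or white items (tape ring, cork) are clearly not bars.

```bash
cat >> h.py <<'E'
def bars(im,x0=290,y0=125,x1=375,y1=232):
    hsv=cv2.cvtColor(im,cv2.COLOR_RGB2HSV); H,S,V=[hsv[:,:,i].astype(int) for i in range(3)]
    br=((S>170)&(V>110)&(H>14)&(H<28)).astype(np.uint8)
    wh=((S<48)&(V>120)).astype(np.uint8)
    m=((br|wh)*255).astype(np.uint8); res=[]
    k=np.zeros_like(m);k[y0:y1,x0:x1]=1; m*=k
    n,l,st,c=cv2.connectedComponentsWithStats(m)
    for i in range(1,n):
        if st[i,4]<60 or st[i,4]>600: continue
        v,u=np.nonzero(l==i); bm=br[v,u]>0
        if bm.sum()<8: continue
        z=.0285
        P=np.array([ray('top',a,b,z)[:2] for a,b in zip(u,v)])
        r=cv2.minAreaRect((P*1000).astype(np.float32)); 
        bx=cv2.boxPoints(r); e=[bx[1]-bx[0],bx[2]-bx[1]]; e=max(e,key=np.linalg.norm)
        B=P[bm]; cb=B.mean(0); ev=np.sqrt(np.linalg.eigvalsh(np.cov(B.T)))*1000
        res.append(dict(px=(int(u.mean()),int(v.mean())),rect=np.round(np.array(r[0])/1000,3).tolist(),size=np.round(r[1],0).tolist(),brass=np.round(cb,3).tolist(),ang=round(float(np.arctan2(e[1],e[0])%np.pi),3),kind='strip' if ev[1]>2.*ev[0] else 'disc',ev=np.round(ev,1).tolist()))
    return res
E
python3 - <<'E'
from h import *
im=snap('top')
for b in bars(im): print(b)
f,cx,cy,T,m=cam('top'); print('cam',-T[:3,:3].T@T[:3,3])
for nm,u,v,z in [('stud',257,191.3,.052),('rider',243.1,173,.054),('pt a',243.5,180.3,.056),('pt b',249.3,180.3,.056),
 ('plinth TL',241.7,155,.05),('TR',278,157,.05),('BR',275,201.5,.05),('BL',238,200,.05),('tubTL',108,172,.056),('tubTR',141,171,.056),('tubBR',144,224,.056),('tubBL',110,226,.056)]:
    print(nm,ray('top',u,v,z).round(4))
c=cv2.resize(im[110:235,98:300],None,fx=3.9,fy=3.9,interpolation=cv2.INTER_CUBIC); cv2.imwrite('pics/crop1.png',c[:,:,::-1])
E
```

```text
{'px': (312, 146), 'rect': [0.594, -0.243], 'size': [72.0, 27.0], 'brass': [0.594, -0.242], 'ang': 0.938, 'kind': 'disc', 'ev': [5.5, 5.9]}
{'px': (313, 175), 'rect': [0.498, -0.241], 'size': [72.0, 26.0], 'brass': [0.498, -0.241], 'ang': 0.586, 'kind': 'strip', 'ev': [2.1, 15.9]}
{'px': (352, 176), 'rect': [0.491, -0.364], 'size': [72.0, 27.0], 'brass': [0.491, -0.365], 'ang': 1.345, 'kind': 'disc', 'ev': [5.7, 6.0]}
{'px': (313, 212), 'rect': [0.381, -0.235], 'size': [26.0, 72.0], 'brass': [0.38, -0.236], 'ang': 2.324, 'kind': 'disc', 'ev': [5.5, 5.8]}
{'px': (355, 212), 'rect': [0.378, -0.368], 'size': [73.0, 27.0], 'brass': [0.378, -0.368], 'ang': 1.313, 'kind': 'strip', 'ev': [2.5, 16.1]}
cam [ 0.27427259 -0.07078651  1.26783736]
stud [ 0.4486 -0.06    0.052 ]
rider [ 0.5069 -0.018   0.054 ]
pt a [ 0.4834 -0.019   0.056 ]
pt b [ 0.483  -0.0369  0.056 ]
plinth TL [ 0.5654 -0.0145  0.05  ]
TR [ 0.5561 -0.1284  0.05  ]
BR [ 0.4157 -0.1149  0.05  ]
BL [ 0.4231 -0.0006  0.05  ]
tubTL [0.5199 0.4024 0.056 ]
tubTR [0.5206 0.2997 0.056 ]
tubBR [0.3556 0.287  0.056 ]
tubBL [0.352  0.3907 0.056 ]
```

View pics/crop1.png

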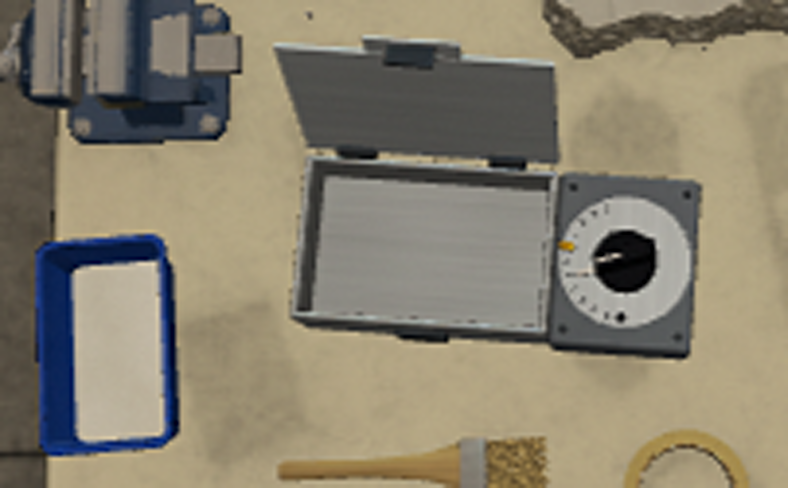

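Run:
```python
from h import *
im=snap('top')
for nm,u,v,z in [('bar line out',250.3,176.8,.086),('bar line in',257.5,175.3,.086)]:
    print(nm,ray('top',u,v,z).round(4))
ax=np.array([.490,-.065])
for z in (.05,.06,.07,.086): print(z,proj('top',[*ax,z]))
c=cv2.resize(im[160:200,238:280],None,fx=14,fy=14,interpolation=cv2.INTER_LANCZOS4); cv2.imwrite('pics/crop2.png',c[:,:,::-1])
```

```text
bar line out [ 0.4885 -0.041   0.086 ]
bar line in [ 0.4926 -0.0629  0.086 ]
0.05 (np.float64(258.3093089342054), np.float64(178.20056175693426))
0.06 (np.float64(258.28080552415355), np.float64(177.63702366254807))
0.07 (np.float64(258.2518387368721), np.float64(177.06432418289296))
0.086 (np.float64(258.20449947709494), np.float64(176.12838437092023))
```

View pics/crop2.png

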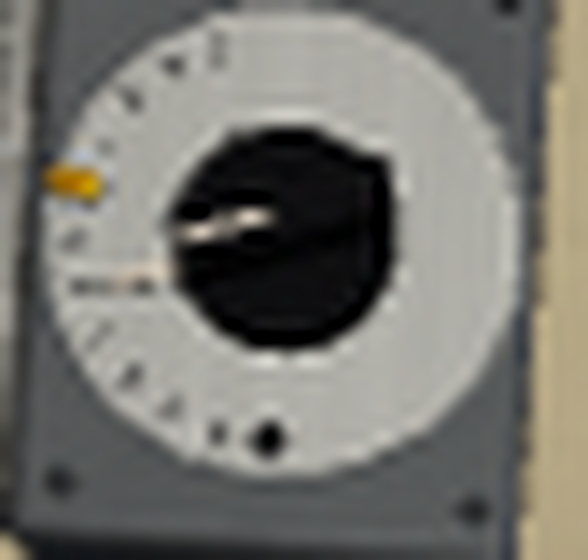

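The white pointer tip is at about crop2 (95,285), so the dial is near 1.30 rad. The rider at (74,185) is near 1.82 rad. I'll write a helper to work out moves, then go to the dial.

```bash
cat >> h.py <<'E'
def phi(o):
    from scipy.spatial.transform import Rotation as R
    w,x,y,z=o['tcp_rot']; M=R.from_quat([x,y,z,w]).as_matrix(); return np.arctan2(M[1,1],M[0,1]),M
def wrap(a): return (a+np.pi/2)%np.pi-np.pi/2
def togo(x,y,z,ph=None,start=None):
    """units for translation (current tool axes), rows of <=0.34, then yaw units"""
    o=env.get_obs(); p,M=phi(o); s=o['tool_pos']
    if start is not None: s=np.array(start[:3]); p=start[3]; M=np.array([[-np.sin(p),np.cos(p),0],[np.cos(p),np.sin(p),0],[0,0,-1]]).T
    d=M.T@(np.array([x,y,z])-s)/.12; yw=0 if ph is None else -wrap(ph-p)/.12
    n=max(1,int(np.ceil(np.linalg.norm(d)/.34)))
    print('xyz units',d.round(3),'rows',n,'per row',(d/n).round(4),'yaw units',round(yw,2),'J6',round(o['joint_pos'][5],2))
E
python3 - <<'E'
from h import *
togo(.49,-.065,.20,.17)
E
```

```text
xyz units [-3.914 -3.506  0.259] rows 16 per row [-0.2446 -0.2191  0.0162] yaw units 7.93 J6 1.43
```

```bash
python3 -m handwheel '[{"x":-0.245,"y":-0.219,"z":0.016},{"x":-0.245,"y":-0.219,"z":0.016},{"x":-0.245,"y":-0.219,"z":0.016},{"x":-0.245,"y":-0.219,"z":0.016},{"x":-0.245,"y":-0.219,"z":0.016},{"x":-0.245,"y":-0.219,"z":0.016},{"x":-0.245,"y":-0.219,"z":0.016},{"x":-0.245,"y":-0.219,"z":0.016},{"x":-0.245,"y":-0.219,"z":0.016},{"x":-0.245,"y":-0.219,"z":0.016}]' 40
python3 -m handwheel '[{"x":-0.245,"y":-0.219,"z":0.016},{"x":-0.245,"y":-0.219,"z":0.016},{"x":-0.245,"y":-0.219,"z":0.016},{"x":-0.245,"y":-0.219,"z":0.016},{"x":-0.245,"y":-0.219,"z":0.016},{"x":-0.245,"y":-0.219,"z":0.016},{"gripper":50},{}]'
python3 -m handwheel '[{"yaw":0.99},{"yaw":0.99},{"yaw":0.99},{"yaw":0.99},{"yaw":0.99},{"yaw":0.99},{"yaw":0.99},{"yaw":0.99},{},{}]'
python3 - <<'E'
from h import *
togo(.49,-.065,.062,.17)
snap('scene','s1.png')
E
```

```text
xyz units [-3.915 -3.504  1.409] rows 16 per row [-0.2447 -0.219   0.0881] yaw units 7.93 J6 1.43$[0]: bad value
$[0]: bad value
$[0]: bad value
```

View pics/s1.png

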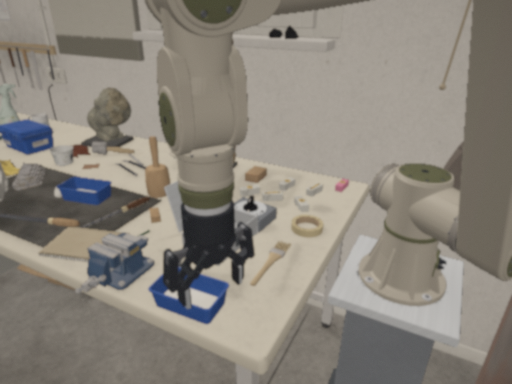

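The picture is unchanged because all three moves were refused. I'll try rows with every key present.

```bash
python3 -m handwheel '[{"x":-0.245,"y":-0.219,"z":0.016,"yaw":0,"gripper":85}]' 40; python3 -m handwheel --help | head -20
```

```text
time_s: 0.33
tool_pos: [0.2636, 0.4855, 0.2288]
tcp_rot: [-0.0, 0.22, 0.975, 0.001]
wrist_force: [0.8, 0.6, 0.4]
opening: 0.0853
finger_force: 0.0invalid input: not JSON, or not a number
```

```bash
python3 -m handwheel '[{"x":-0.245,"y":-0.219,"z":0.016,"yaw":0,"gripper":50},{"x":-0.245,"y":-0.219,"z":0.016,"yaw":0,"gripper":50},{"x":-0.245,"y":-0.219,"z":0.016,"yaw":0,"gripper":50},{"x":-0.245,"y":-0.219,"z":0.016,"yaw":0,"gripper":50},{"x":-0.245,"y":-0.219,"z":0.016,"yaw":0,"gripper":50},{"x":-0.245,"y":-0.219,"z":0.016,"yaw":0,"gripper":50},{"x":-0.245,"y":-0.219,"z":0.016,"yaw":0,"gripper":50},{"x":-0.245,"y":-0.219,"z":0.016,"yaw":0,"gripper":50},{"x":-0.245,"y":-0.219,"z":0.016,"yaw":0,"gripper":50},{"x":-0.245,"y":-0.219,"z":0.016,"yaw":0,"gripper":50},{"x":-0.245,"y":-0.219,"z":0.016,"yaw":0,"gripper":50},{"x":-0.245,"y":-0.219,"z":0.016,"yaw":0,"gripper":50}]' 40
python3 -m handwheel '[{"x":-0.245,"y":-0.219,"z":0.016,"yaw":0,"gripper":50},{"x":-0.245,"y":-0.219,"z":0.016,"yaw":0,"gripper":50},{"x":-0.245,"y":-0.219,"z":0.016,"yaw":0,"gripper":50},{"x":0,"y":0,"z":0,"yaw":0.99,"gripper":50},{"x":0,"y":0,"z":0,"yaw":0.99,"gripper":50},{"x":0,"y":0,"z":0,"yaw":0.99,"gripper":50},{"x":0,"y":0,"z":0,"yaw":0.99,"gripper":50},{"x":0,"y":0,"z":0,"yaw":0.99,"gripper":50},{"x":0,"y":0,"z":0,"yaw":0.99,"gripper":50},{"x":0,"y":0,"z":0,"yaw":0.99,"gripper":50},{"x":0,"y":0,"z":0,"yaw":0.99,"gripper":50},{"x":0,"y":0,"z":0,"yaw":0,"gripper":50}]'
python3 - <<'E'
from h import *
togo(.49,-.065,.062,.17)
for p in ([.2500,.518,.231],env.get_obs()['tool_pos']): print(proj('scene',p))
snap('scene','s2.png')
im=cv2.imread('pics/s2.png'); cv2.imwrite('pics/s2c.png',cv2.resize(im[150:290,140:360],None,fx=3.6,fy=3.6,interpolation=cv2.INTER_CUBIC))
E
```

```text
time_s: 1.33
tool_pos: [0.4459, 0.0425, 0.2065]
tcp_rot: [0.0, 0.223, 0.975, 0.0]
wrist_force: [0.9, 0.9, 0.6]
opening: 0.0497
finger_force: 0.0
time_s: 2.33
tool_pos: [0.4908, -0.0648, 0.2005]
tcp_rot: [-0.0, 0.645, 0.764, 0.0]
wrist_force: [-0.3, -0.3, 0.1]
opening: 0.0503
finger_force: 0.0
xyz units [-0.    -0.007  1.154] rows 4 per row [-1.000e-04 -1.700e-03  2.886e-01] yaw units -0.01 J6 1.11
(np.float64(212.04835216290235), np.float64(299.01677899947066))
(np.float64(250.75324292986696), np.float64(165.99566467414934))
```

View pics/s2c.png

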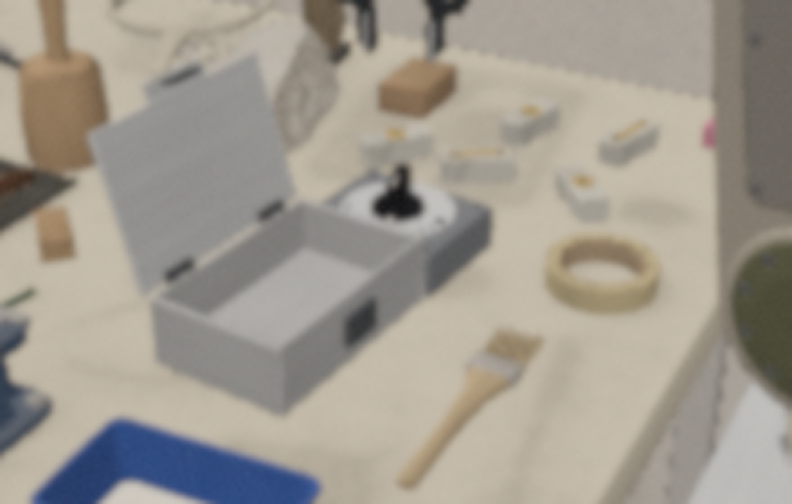

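The scene view is now clear, with the open tank and the dial bar seen end-on at s2c (402,190). Next I'll descend and grip.

```bash
python3 - <<'E'
from h import *
print(proj('scene',[.49,-.065,.086]),'seen 251.7,196.7')
E
python3 -m handwheel '[{"x":0,"y":0,"z":0.28,"yaw":0,"gripper":50},{"x":0,"y":0,"z":0.28,"yaw":0,"gripper":50},{"x":0,"y":0,"z":0.28,"yaw":0,"gripper":50},{"x":0,"y":0,"z":0.16,"yaw":0,"gripper":50},{"x":0,"y":0,"z":0.14,"yaw":0,"gripper":50},{"x":0,"y":0,"z":0,"yaw":0,"gripper":50},{"x":0,"y":0,"z":0,"yaw":0,"gripper":0},{"x":0,"y":0,"z":0,"yaw":0,"gripper":0},{"x":0,"y":0,"z":0,"yaw":0,"gripper":0},{"x":0,"y":0,"z":0,"yaw":0,"gripper":0},{"x":0,"y":0,"z":0,"yaw":0,"gripper":0},{"x":0,"y":0,"z":0,"yaw":0,"gripper":0}]' 30
```

```text
(np.float64(250.8757643077558), np.float64(198.49340530825992)) seen 251.7,196.7
time_s: 3.38
tool_pos: [0.4934, -0.0654, 0.0655]
tcp_rot: [0.002, 0.644, 0.765, 0.001]
wrist_force: [4.9, 0.1, 4.7]
opening: 0.0133
finger_force: 34.9
```

```bash
python3 -m handwheel '[{"x":0,"y":0.018,"z":-0.015,"yaw":0,"gripper":0},{"x":0,"y":0,"z":0,"yaw":-0.99,"gripper":0},{"x":0,"y":0,"z":0,"yaw":-0.99,"gripper":0},{"x":0,"y":0,"z":0,"yaw":-0.99,"gripper":0},{"x":0,"y":0,"z":0,"yaw":-0.99,"gripper":0},{"x":0,"y":0,"z":0,"yaw":-0.99,"gripper":0},{"x":0,"y":0,"z":0,"yaw":-0.99,"gripper":0},{"x":0,"y":0,"z":0,"yaw":-0.99,"gripper":0},{"x":0,"y":0,"z":0,"yaw":-0.99,"gripper":0},{"x":0,"y":0,"z":0,"yaw":-0.99,"gripper":0},{"x":0,"y":0,"z":0,"yaw":-0.99,"gripper":0},{"x":0,"y":0,"z":0,"yaw":-0.9,"gripper":0}]' 30
python3 -m handwheel '[{"x":0,"y":0,"z":0,"yaw":0,"gripper":0},{"x":0,"y":0,"z":0,"yaw":0,"gripper":0},{"x":0,"y":0,"z":0,"yaw":0,"gripper":0}]'
python3 - <<'E'
from h import *
o=env.get_obs();print(phi(o)[0],o['torque'])
E
```

```text
time_s: 4.38
tool_pos: [0.4954, -0.0635, 0.0656]
tcp_rot: [0.002, 0.048, 0.999, 0.001]
wrist_force: [10.2, 4.6, -8.6]
opening: 0.0133
finger_force: 33.3
time_s: 4.63
tool_pos: [0.4954, -0.0635, 0.0656]
tcp_rot: [0.002, 0.051, 0.999, 0.001]
wrist_force: [10.1, 3.7, -8.2]
opening: 0.0134
finger_force: 33.3
1.4689073091729152 [ 0.72673961 -2.10148656  0.01277291]
```

```bash
python3 -m handwheel '[{"x":0,"y":0,"z":0,"yaw":0,"gripper":50},{"x":0,"y":0,"z":0,"yaw":0,"gripper":50},{"x":0,"y":0,"z":0,"yaw":0,"gripper":50},{"x":0,"y":0,"z":0,"yaw":0,"gripper":50},{"x":0,"y":0,"z":-0.3,"yaw":0,"gripper":50},{"x":0,"y":0,"z":-0.3,"yaw":0,"gripper":50},{"x":0,"y":0,"z":-0.3,"yaw":0,"gripper":50}]'
python3 - <<'E'
from h import *
for nm,u,v in [('TL',310,158),('TR',557,173),('BR',547,332),('BL',293,316)]:
    print(nm,ray('top',98+u/3.9,110+v/3.9,.07).round(4))
togo(.50,-.24,.15,2.157)
E
```

```text
time_s: 5.22
tool_pos: [0.4916, -0.0643, 0.1743]
tcp_rot: [-0.001, 0.052, 0.999, 0.0]
wrist_force: [1.1, -0.4, -0.3]
opening: 0.0499
finger_force: 0.0
TL [0.5797 0.1835 0.07  ]
TR [ 0.5627 -0.0127  0.07  ]
BR [ 0.4356 -0.0028  0.07  ]
BL [0.453  0.1959 0.07  ]
xyz units [-0.221 -1.45   0.201] rows 5 per row [-0.0442 -0.2899  0.0402] yaw units -5.75 J6 -0.19
```

```bash
python3 -m handwheel '[{"x":-0.044,"y":-0.29,"z":0.04,"yaw":0,"gripper":60},{"x":-0.044,"y":-0.29,"z":0.04,"yaw":0,"gripper":60},{"x":-0.044,"y":-0.29,"z":0.04,"yaw":0,"gripper":60},{"x":-0.044,"y":-0.29,"z":0.04,"yaw":0,"gripper":60},{"x":-0.044,"y":-0.29,"z":0.04,"yaw":0,"gripper":60},{"x":0,"y":0,"z":0,"yaw":-0.96,"gripper":60},{"x":0,"y":0,"z":0,"yaw":-0.96,"gripper":60},{"x":0,"y":0,"z":0,"yaw":-0.96,"gripper":60},{"x":0,"y":0,"z":0,"yaw":-0.96,"gripper":60},{"x":0,"y":0,"z":0,"yaw":-0.96,"gripper":60},{"x":0,"y":0,"z":0,"yaw":-0.96,"gripper":60},{"x":0,"y":0,"z":0,"yaw":0,"gripper":60}]'
python3 - <<'E'
from h import *
im=snap('top'); 
for b in bars(im): print(b)
im2=snap('scene')
togo(.50,-.24,.004,2.157)
out=np.zeros((600,800,3),np.uint8)
out[:,:400]=cv2.resize(im[160:200,240:267],(400,600),interpolation=cv2.INTER_CUBIC)
out[:300,400:]=cv2.resize(im2[160:250,200:320],(400,300),interpolation=cv2.INTER_CUBIC)
out[300:,400:]=cv2.resize(im[110:230,270:400],(400,300),interpolation=cv2.INTER_CUBIC)
cv2.imwrite('pics/c3.png',out[:,:,::-1])
E
```

```text
time_s: 6.22
tool_pos: [0.5008, -0.2402, 0.1494]
tcp_rot: [-0.0, -0.291, 0.957, 0.0]
wrist_force: [0.1, -0.3, -0.1]
opening: 0.0598
finger_force: 0.0
{'px': (359, 178), 'rect': [0.487, -0.383], 'size': [33.0, 27.0], 'brass': [0.488, -0.371], 'ang': 1.345, 'kind': 'strip', 'ev': [2.2, 5.4]}
{'px': (355, 212), 'rect': [0.378, -0.368], 'size': [73.0, 27.0], 'brass': [0.378, -0.368], 'ang': 1.313, 'kind': 'strip', 'ev': [2.5, 16.1]}
xyz units [0.005 0.005 1.212] rows 4 per row [0.0013 0.0013 0.3031] yaw units -0.01 J6 -1.18
```

View pics/c3.png

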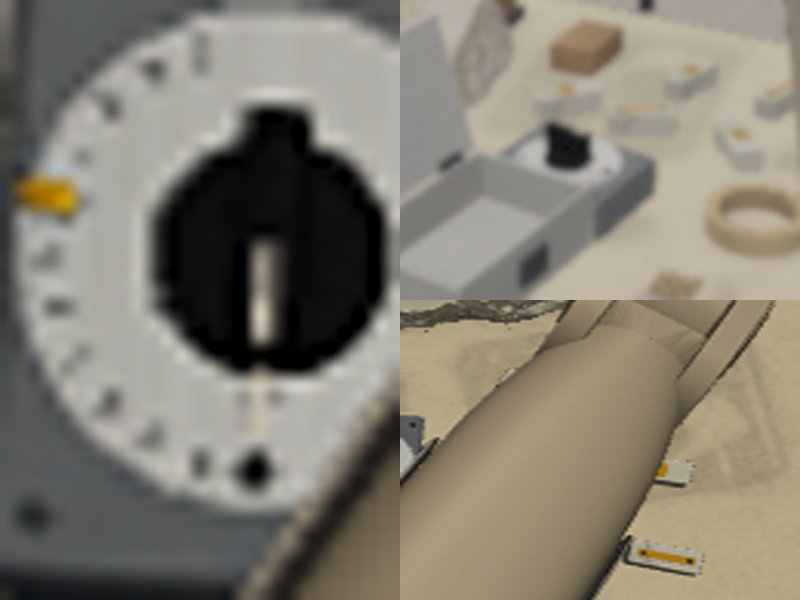

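The pointer at c3 (257,440) lines up with the black stud at (254,470), so the dial is off. Next I'll pick the first strip bar.

```bash
python3 -m handwheel '[{"x":0,"y":0,"z":0.3,"yaw":0,"gripper":60},{"x":0,"y":0,"z":0.3,"yaw":0,"gripper":60},{"x":0,"y":0,"z":0.3,"yaw":0,"gripper":60},{"x":0,"y":0,"z":0.2,"yaw":0,"gripper":60},{"x":0,"y":0,"z":0.1,"yaw":0,"gripper":60},{"x":0,"y":0,"z":0,"yaw":0,"gripper":60},{"x":0,"y":0,"z":0,"yaw":0,"gripper":0},{"x":0,"y":0,"z":0,"yaw":0,"gripper":0},{"x":0,"y":0,"z":0,"yaw":0,"gripper":0},{"x":0,"y":0,"z":0,"yaw":0,"gripper":0},{"x":0,"y":0,"z":0,"yaw":0,"gripper":0},{"x":0,"y":0,"z":0,"yaw":0,"gripper":0}]' 40
python3 -m handwheel '[{"x":0,"y":0,"z":-0.3,"yaw":0,"gripper":0},{"x":0,"y":0,"z":-0.3,"yaw":0,"gripper":0},{"x":0,"y":0,"z":-0.3,"yaw":0,"gripper":0},{"x":0,"y":0,"z":-0.3,"yaw":0,"gripper":0},{"x":0,"y":0,"z":-0.1,"yaw":0,"gripper":0},{"x":0,"y":0,"z":0,"yaw":0,"gripper":0}]'
python3 - <<'E'
from h import *
t=.073; c=np.array([.439,.345])
g=c+.043*np.array([np.cos(t),np.sin(t)]); print(g)
togo(*g,.16,t)
print(env.get_obs()['joint_pos'].round(2))
E
```

```text
time_s: 7.32
tool_pos: [0.5025, -0.241, 0.0072]
tcp_rot: [0.001, -0.29, 0.957, -0.001]
wrist_force: [-0.1, 0.4, 6.5]
opening: 0.0294
finger_force: 41.0
time_s: 7.82
tool_pos: [0.5036, -0.2417, 0.1661]
tcp_rot: [0.003, -0.29, 0.957, -0.003]
wrist_force: [-0.2, -1.1, -0.9]
opening: 0.0293
finger_force: 40.5
[0.48188548 0.34813621]
xyz units [-2.576  4.191  0.027] rows 15 per row [-0.1717  0.2794  0.0018] yaw units -8.8 J6 -1.18
[-0.59  0.3  -0.13  1.13  0.   -1.18]
```

```bash
python3 -m handwheel '[{"x":-0.172,"y":0.279,"z":0,"yaw":0,"gripper":0},{"x":-0.172,"y":0.279,"z":0,"yaw":0,"gripper":0},{"x":-0.172,"y":0.279,"z":0,"yaw":0,"gripper":0},{"x":-0.172,"y":0.279,"z":0,"yaw":0,"gripper":0},{"x":-0.172,"y":0.279,"z":0,"yaw":0,"gripper":0},{"x":-0.172,"y":0.279,"z":0,"yaw":0,"gripper":0},{"x":-0.172,"y":0.279,"z":0,"yaw":0,"gripper":0},{"x":-0.172,"y":0.279,"z":0,"yaw":0,"gripper":0},{"x":-0.172,"y":0.279,"z":0,"yaw":0,"gripper":0},{"x":-0.172,"y":0.279,"z":0,"yaw":0,"gripper":0},{"x":-0.172,"y":0.279,"z":0,"yaw":0,"gripper":0},{"x":-0.172,"y":0.279,"z":0,"yaw":0,"gripper":0}]'
python3 -m handwheel '[{"x":-0.172,"y":0.279,"z":0,"yaw":0,"gripper":0},{"x":-0.172,"y":0.279,"z":0,"yaw":0,"gripper":0},{"x":-0.172,"y":0.279,"z":0,"yaw":0,"gripper":0},{"x":0,"y":0,"z":0,"yaw":-0.98,"gripper":0},{"x":0,"y":0,"z":0,"yaw":-0.98,"gripper":0},{"x":0,"y":0,"z":0,"yaw":-0.98,"gripper":0},{"x":0,"y":0,"z":0,"yaw":-0.98,"gripper":0},{"x":0,"y":0,"z":0,"yaw":-0.98,"gripper":0},{"x":0,"y":0,"z":0,"yaw":-0.98,"gripper":0},{"x":0,"y":0,"z":0,"yaw":-0.98,"gripper":0},{"x":0,"y":0,"z":0,"yaw":-0.98,"gripper":0},{"x":0,"y":0,"z":0,"yaw":-0.96,"gripper":0}]'
python3 - <<'E'
from h import *
togo(.482,.348,.02,.073)
im=snap('top'); im2=snap('scene')
out=np.zeros((440,800,3),np.uint8)
out[:,:300]=cv2.resize(im[155:243,90:150],(300,440),interpolation=cv2.INTER_CUBIC)
out[:400,300:]=cv2.resize(im2[225:325,115:240],(500,400),interpolation=cv2.INTER_CUBIC)
cv2.imwrite('pics/c4.png',out[:,:,::-1])
E
```

```text
time_s: 8.82
tool_pos: [0.483, 0.233, 0.1597]
tcp_rot: [-0.001, -0.29, 0.957, -0.0]
wrist_force: [0.7, -0.7, -1.7]
opening: 0.0291
finger_force: 40.6
time_s: 9.82
tool_pos: [0.4793, 0.3487, 0.1593]
tcp_rot: [0.002, 0.734, -0.679, -0.001]
wrist_force: [0.2, -0.2, -1.0]
opening: 0.0293
finger_force: 40.7
xyz units [ 0.006 -0.026  1.161] rows 4 per row [ 0.0016 -0.0065  0.2902] yaw units 0.05 J6 -1.16
```

View pics/c4.png

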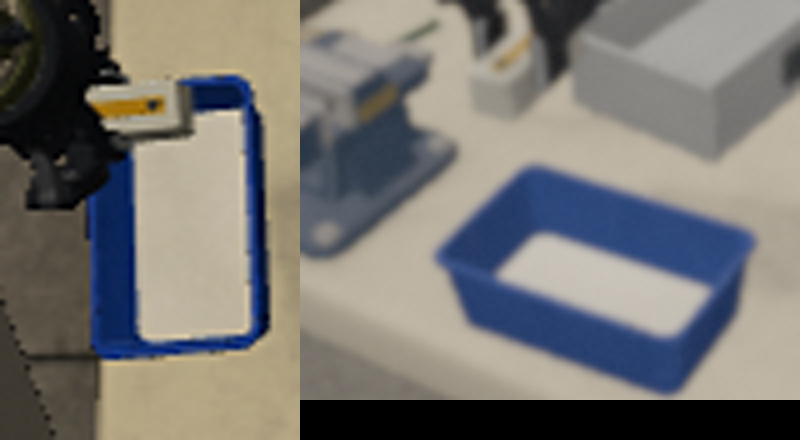

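Run:
```python
from h import *
for nm,u,v in [('fTL',133,118),('fBL',137,342),('fBR',252,330),('fTR',240,112)]:
    print(nm,ray('top',90+u/5,155+v/5,.003).round(4))
for nm,u,v in [('rTR',250,78),('rBR',268,340),('rBL',95,355)]:
    print(nm,ray('top',90+u/5,155+v/5,.056).round(4))
```

```text
fTL [0.5082 0.3945 0.003 ]
fBL [0.3631 0.3876 0.003 ]
fBR [0.3689 0.3144 0.003 ]
fTR [0.5105 0.3252 0.003 ]
rTR [0.5219 0.3028 0.056 ]
rBR [0.3586 0.2883 0.056 ]
rBL [0.352  0.3938 0.056 ]
```

```bash
python3 -m handwheel '[{"x":-0.01,"y":0.036,"z":0.2,"yaw":0,"gripper":0},{"x":0,"y":0,"z":0.3,"yaw":0,"gripper":0},{"x":0,"y":0,"z":0.3,"yaw":0,"gripper":0},{"x":0,"y":0,"z":0.2,"yaw":0,"gripper":0},{"x":0,"y":0,"z":0.12,"yaw":0,"gripper":0},{"x":0,"y":0,"z":0.08,"yaw":0,"gripper":0},{"x":0,"y":0,"z":0,"yaw":0,"gripper":0}]'
```

```text
time_s: 10.5
tool_pos: [0.4763, 0.352, 0.0217]
tcp_rot: [-0.002, 0.732, -0.682, -0.001]
wrist_force: [-8.2, -0.6, 30.5]
opening: 0.0295
finger_force: 63.0
```

```bash
python3 -m handwheel '[{"x":0,"y":0,"z":-0.1,"yaw":0,"gripper":0},{"x":0,"y":0,"z":0,"yaw":0,"gripper":0},{"x":0,"y":0,"z":0,"yaw":0,"gripper":0}]'
python3 - <<'E'
from h import *
im=snap('top'); im2=snap('scene')
out=np.zeros((500,800,3),np.uint8)
out[:440,:300]=cv2.resize(im[155:243,90:150],(300,440),interpolation=cv2.INTER_CUBIC)
out[:500,300:]=cv2.resize(im2[240:340,140:240],(500,500),interpolation=cv2.INTER_CUBIC)
cv2.imwrite('pics/c5.png',out[:,:,::-1])
E
```

```text
time_s: 10.75
tool_pos: [0.476, 0.3502, 0.0293]
tcp_rot: [-0.0, 0.732, -0.682, 0.0]
wrist_force: [0.0, 0.9, -1.8]
opening: 0.0295
finger_force: 58.8
```

View pics/c5.png

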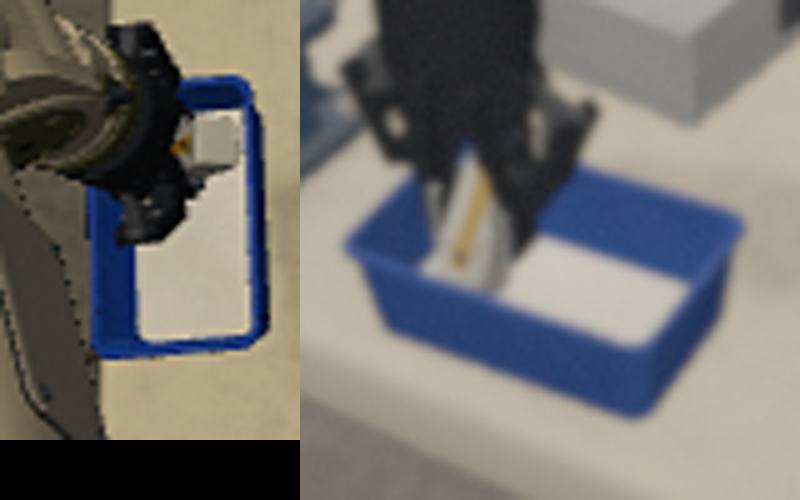

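```bash
python3 - <<'E'
from h import *
for z in (.03,.05,.06): print(ray('top',90+240/5,155+140/5,z).round(4))
E
python3 -m handwheel '[{"x":0,"y":0,"z":-0.3,"yaw":0,"gripper":0},{"x":-0.033,"y":0,"z":0,"yaw":0,"gripper":0},{"x":0,"y":0,"z":0.3,"yaw":0,"gripper":0},{"x":0,"y":0,"z":0.06,"yaw":0,"gripper":0},{"x":0,"y":0,"z":0,"yaw":0,"gripper":0}]'
```

```text
[0.4874 0.3163 0.03  ]
[0.484  0.3101 0.05  ]
[0.4822 0.3069 0.06  ]
time_s: 11.27
tool_pos: [0.4758, 0.3541, 0.0217]
tcp_rot: [0.0, 0.732, -0.681, -0.0]
wrist_force: [-0.7, 0.6, 3.4]
opening: 0.0294
finger_force: 59.7
```

```bash
python3 -m handwheel '[{"x":0,"y":0,"z":0.05,"yaw":0,"gripper":0},{"x":0,"y":0,"z":0.03,"yaw":0,"gripper":0},{"x":0,"y":0,"z":0,"yaw":0,"gripper":0}]'
python3 -m handwheel '[{"x":0,"y":0,"z":0,"yaw":0,"gripper":42},{"x":0,"y":0,"z":0,"yaw":0,"gripper":42},{"x":0,"y":0,"z":0,"yaw":0,"gripper":42},{"x":0,"y":0,"z":0,"yaw":0,"gripper":42},{"x":0,"y":0,"z":-0.2,"yaw":0,"gripper":42},{"x":0,"y":0,"z":-0.3,"yaw":0,"gripper":42},{"x":0,"y":0,"z":-0.3,"yaw":0,"gripper":42},{"x":0,"y":0,"z":-0.3,"yaw":0,"gripper":42},{"x":0,"y":0,"z":0,"yaw":0,"gripper":42}]'
python3 - <<'E'
from h import *
im=snap('top'); im2=snap('scene')
for b in bars(im): print(b)
for b in bars(im,100,165,150,235): print('tub',b)
togo(.595,-.243,.16,.938+np.pi/2)
togo(.49,-.364,.16,1.345+np.pi/2)
togo(.381,-.235,.16,2.324+np.pi/2)
E
```

```text
time_s: 11.52
tool_pos: [0.4762, 0.3543, 0.0207]
tcp_rot: [-0.002, 0.732, -0.681, 0.001]
wrist_force: [-15.8, -10.9, 58.4]
opening: 0.0294
finger_force: 66.8
time_s: 12.27
tool_pos: [0.4789, 0.3559, 0.1515]
tcp_rot: [-0.005, 0.732, -0.681, 0.002]
wrist_force: [1.7, 0.5, 0.7]
opening: 0.0421
finger_force: 0.0
{'px': (312, 146), 'rect': [0.594, -0.243], 'size': [72.0, 27.0], 'brass': [0.594, -0.242], 'ang': 0.938, 'kind': 'disc', 'ev': [5.5, 5.9]}
{'px': (352, 176), 'rect': [0.491, -0.364], 'size': [73.0, 27.0], 'brass': [0.491, -0.365], 'ang': 1.345, 'kind': 'disc', 'ev': [5.7, 6.0]}
{'px': (313, 212), 'rect': [0.381, -0.235], 'size': [26.0, 72.0], 'brass': [0.38, -0.236], 'ang': 2.323, 'kind': 'disc', 'ev': [5.5, 5.8]}
{'px': (355, 212), 'rect': [0.378, -0.368], 'size': [73.0, 27.0], 'brass': [0.378, -0.368], 'ang': 1.313, 'kind': 'strip', 'ev': [2.5, 16.1]}
xyz units [ 5.037 -0.624 -0.122] rows 15 per row [ 0.3358 -0.0416 -0.0082] yaw units 5.88 J6 -1.14
xyz units [ 5.98   0.322 -0.125] rows 18 per row [ 0.3322  0.0179 -0.007 ] yaw units 2.49 J6 -1.14
xyz units [ 4.842  1.15  -0.126] rows 15 per row [ 0.3228  0.0766 -0.0084] yaw units -5.67 J6 -1.14
```

```bash
python3 -m handwheel '[{"x":0.323,"y":0.077,"z":-0.008,"yaw":0,"gripper":60},{"x":0.323,"y":0.077,"z":-0.008,"yaw":0,"gripper":60},{"x":0.323,"y":0.077,"z":-0.008,"yaw":0,"gripper":60},{"x":0.323,"y":0.077,"z":-0.008,"yaw":0,"gripper":60},{"x":0.323,"y":0.077,"z":-0.008,"yaw":0,"gripper":60},{"x":0.323,"y":0.077,"z":-0.008,"yaw":0,"gripper":60},{"x":0.323,"y":0.077,"z":-0.008,"yaw":0,"gripper":60},{"x":0.323,"y":0.077,"z":-0.008,"yaw":0,"gripper":60},{"x":0.323,"y":0.077,"z":-0.008,"yaw":0,"gripper":60},{"x":0.323,"y":0.077,"z":-0.008,"yaw":0,"gripper":60},{"x":0.323,"y":0.077,"z":-0.008,"yaw":0,"gripper":60},{"x":0.323,"y":0.077,"z":-0.008,"yaw":0,"gripper":60}]'
python3 - <<'E'
from h import *
im=snap('top'); im2=snap('scene')
for b in bars(im,100,165,150,235): print('tub',b)
out=np.zeros((600,800,3),np.uint8)
out[:440,:300]=cv2.resize(im[155:243,90:150],(300,440),interpolation=cv2.INTER_CUBIC)
out[:500,300:]=cv2.resize(im2[240:340,140:240],(500,500),interpolation=cv2.INTER_CUBIC)
cv2.imwrite('pics/c6.png',out[:,:,::-1])
togo(.382,-.235,.15,2.324+np.pi/2)
E
```

```text
time_s: 13.37
tool_pos: [0.3969, -0.1188, 0.1542]
tcp_rot: [0.0, 0.732, -0.681, -0.002]
wrist_force: [0.7, 0.7, -0.9]
opening: 0.06
finger_force: 0.0
xyz units [0.927 0.189 0.038] rows 3 per row [0.3091 0.0629 0.0126] yaw units -5.74 J6 -2.13
```

View pics/c6.png

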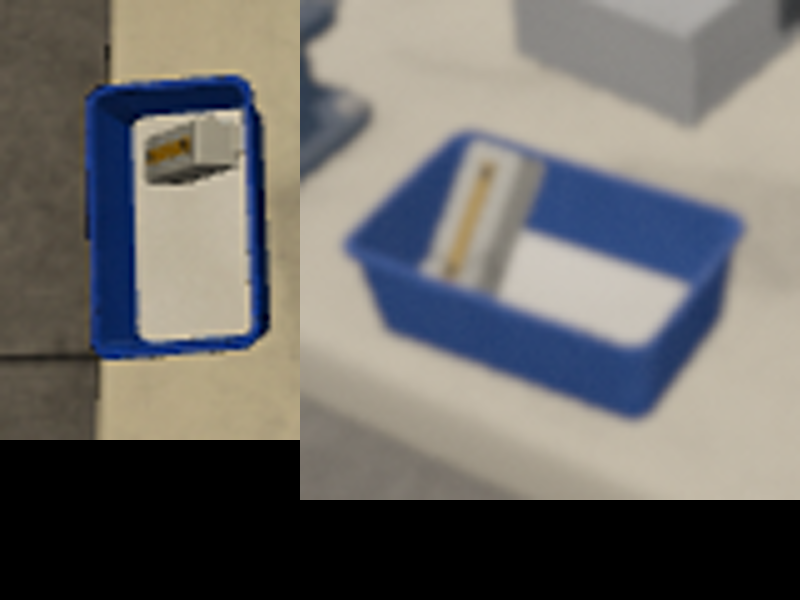

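The bar is in the tub but leans on the near (-y) wall, with its raised end at c6 (520,160). I'll press it flat later with shut fingers. Next is the disc bar at (.381,-.235).

```bash
python3 -m handwheel '[{"x":0.309,"y":0.063,"z":0.01,"yaw":0,"gripper":60},{"x":0.309,"y":0.063,"z":0.01,"yaw":0,"gripper":60},{"x":0.309,"y":0.063,"z":0.01,"yaw":0,"gripper":60},{"x":0,"y":0,"z":0,"yaw":1,"gripper":60},{"x":0,"y":0,"z":0,"yaw":1,"gripper":60},{"x":0,"y":0,"z":0,"yaw":1,"gripper":60},{"x":0,"y":0,"z":0,"yaw":1,"gripper":60},{"x":0,"y":0,"z":0,"yaw":1,"gripper":60},{"x":0,"y":0,"z":0,"yaw":1,"gripper":60},{"x":0,"y":0,"z":0,"yaw":1,"gripper":60},{"x":0,"y":0,"z":0,"yaw":1,"gripper":60},{"x":0,"y":0,"z":0,"yaw":1,"gripper":60}]'
python3 -m handwheel '[{"x":0,"y":0,"z":0,"yaw":1,"gripper":60},{"x":0,"y":0,"z":0,"yaw":1,"gripper":60},{"x":0,"y":0,"z":0,"yaw":1,"gripper":60},{"x":0,"y":0,"z":0,"yaw":1,"gripper":60},{"x":0,"y":0,"z":0,"yaw":1,"gripper":60},{"x":0,"y":0,"z":0,"yaw":1,"gripper":60},{"x":0,"y":0,"z":0,"yaw":1,"gripper":60},{"x":0,"y":0,"z":0,"yaw":1,"gripper":60},{"x":0,"y":0,"z":0,"yaw":1,"gripper":60},{"x":0,"y":0,"z":0,"yaw":1,"gripper":60},{"x":0,"y":0,"z":0,"yaw":1,"gripper":60},{"x":0,"y":0,"z":0,"yaw":0.3,"gripper":60}]'
python3 - <<'E'
from h import *
for b in bars(snap('top')): print(b['px'],b['rect'],b['ang'],b['kind'])
togo(.382,-.235,.004,.753)
# scene check of target tag/top centre
im=snap('scene'); hsv=cv2.cvtColor(im,cv2.COLOR_RGB2HSV)
m=((hsv[:,:,1]>100)&(hsv[:,:,2]>110)&(hsv[:,:,0]>14)&(hsv[:,:,0]<28)).astype(np.uint8); m[:165]=0;m[240:]=0;m[:,:235]=0
n,l,st,c=cv2.connectedComponentsWithStats(m)
for i in range(1,n):
    if 4<st[i,4]<200: print(c[i].round(1),st[i,4],ray('scene',*c[i],.0285).round(4))
E
```

```text
time_s: 14.47
tool_pos: [0.3838, -0.2286, 0.1505]
tcp_rot: [-0.001, -0.276, 0.961, 0.002]
wrist_force: [0.5, 0.3, -0.3]
opening: 0.0599
finger_force: 0.0
time_s: 15.47
tool_pos: [0.3838, -0.2286, 0.1505]
tcp_rot: [-0.002, 0.388, 0.922, 0.001]
wrist_force: [-0.0, -0.3, 0.7]
opening: 0.06
finger_force: 0.0
(312, 146) [0.594, -0.242] 0.938 disc
xyz units [-0.033 -0.048  1.221] rows 4 per row [-0.0084 -0.0119  0.3052] yaw units 0.19 J6 0.08
```

```bash
python3 -m handwheel '[{"x":-0.033,"y":-0.048,"z":0,"yaw":0.19,"gripper":60},{"x":0,"y":0,"z":0.3,"yaw":0,"gripper":60},{"x":0,"y":0,"z":0.3,"yaw":0,"gripper":60},{"x":0,"y":0,"z":0.3,"yaw":0,"gripper":60},{"x":0,"y":0,"z":0.2,"yaw":0,"gripper":60},{"x":0,"y":0,"z":0.11,"yaw":0,"gripper":60},{"x":0,"y":0,"z":0,"yaw":0,"gripper":60},{"x":0,"y":0,"z":0,"yaw":0,"gripper":0},{"x":0,"y":0,"z":0,"yaw":0,"gripper":0},{"x":0,"y":0,"z":0,"yaw":0,"gripper":0},{"x":0,"y":0,"z":0,"yaw":0,"gripper":0},{"x":0,"y":0,"z":0,"yaw":0,"gripper":0}]' 40
python3 -m handwheel '[{"x":0,"y":0,"z":0,"yaw":0,"gripper":0},{"x":0,"y":0,"z":-0.3,"yaw":0,"gripper":0},{"x":0,"y":0,"z":-0.3,"yaw":0,"gripper":0},{"x":0,"y":0,"z":-0.3,"yaw":0,"gripper":0},{"x":0,"y":0,"z":-0.3,"yaw":0,"gripper":0},{"x":0,"y":0,"z":-0.1,"yaw":0,"gripper":0},{"x":0,"y":0,"z":0,"yaw":0,"gripper":0}]'
python3 - <<'E'
from h import *
c=np.array([.509,.092]); a=-.088; X=np.array([np.cos(a),np.sin(a)]);Y=np.array([-np.sin(a),np.cos(a)])
for s in (.055,-.055,0): print(s,(c+s*Y).round(4))
togo(*(c+.055*Y),.17,a+np.pi/2)
E
```

```text
time_s: 16.57
tool_pos: [0.3843, -0.2381, 0.0087]
tcp_rot: [0.001, 0.396, 0.918, -0.0]
wrist_force: [-0.3, 1.3, 4.3]
opening: 0.0292
finger_force: 40.6
time_s: 17.15
tool_pos: [0.3853, -0.2389, 0.1673]
tcp_rot: [0.004, 0.396, 0.918, -0.001]
wrist_force: [0.2, -1.2, -1.6]
opening: 0.0291
finger_force: 40.7
0.055 [0.5138 0.1468]
-0.055 [0.5042 0.0372]
0 [0.509 0.092]
xyz units [ 1.603  2.985 -0.032] rows 10 per row [ 0.1603  0.2985 -0.0032] yaw units -6.06 J6 0.08
```

```bash
python3 -m handwheel '[{"x":0.16,"y":0.299,"z":0,"yaw":0,"gripper":0},{"x":0.16,"y":0.299,"z":0,"yaw":0,"gripper":0},{"x":0.16,"y":0.299,"z":0,"yaw":0,"gripper":0},{"x":0.16,"y":0.299,"z":0,"yaw":0,"gripper":0},{"x":0.16,"y":0.299,"z":0,"yaw":0,"gripper":0},{"x":0.16,"y":0.299,"z":0,"yaw":0,"gripper":0},{"x":0.16,"y":0.299,"z":0,"yaw":0,"gripper":0},{"x":0.16,"y":0.299,"z":0,"yaw":0,"gripper":0},{"x":0.16,"y":0.299,"z":0,"yaw":0,"gripper":0},{"x":0.16,"y":0.299,"z":0,"yaw":0,"gripper":0},{"x":0,"y":0,"z":0,"yaw":0,"gripper":0}]'
python3 -m handwheel '[{"x":0,"y":0,"z":0,"yaw":-1,"gripper":0},{"x":0,"y":0,"z":0,"yaw":-1,"gripper":0},{"x":0,"y":0,"z":0,"yaw":-1,"gripper":0},{"x":0,"y":0,"z":0,"yaw":-1,"gripper":0},{"x":0,"y":0,"z":0,"yaw":-1,"gripper":0},{"x":0,"y":0,"z":0,"yaw":-1,"gripper":0},{"x":0,"y":0,"z":0,"yaw":-0.06,"gripper":0},{"x":0,"y":0,"z":0,"yaw":0,"gripper":0}]'
python3 - <<'E'
from h import *
togo(.5138,.1468,.03,-.088+np.pi/2)
E
```

```text
time_s: 18.07
tool_pos: [0.5135, 0.1546, 0.1614]
tcp_rot: [-0.001, 0.393, 0.92, 0.001]
wrist_force: [0.9, -0.7, -1.5]
opening: 0.0294
finger_force: 40.9
time_s: 18.73
tool_pos: [0.5117, 0.1482, 0.162]
tcp_rot: [-0.001, 0.045, 0.999, -0.0]
wrist_force: [0.7, -0.6, -0.9]
opening: 0.0291
finger_force: 40.8
xyz units [-0.021 -0.01   1.1  ] rows 4 per row [-0.0053 -0.0025  0.275 ] yaw units -0.02 J6 0.22
```

```bash
python3 -m handwheel '[{"x":0,"y":-0.01,"z":0.3,"yaw":0,"gripper":0},{"x":0,"y":0,"z":0.3,"yaw":0,"gripper":0},{"x":0,"y":0,"z":0.25,"yaw":0,"gripper":0},{"x":0,"y":0,"z":0.15,"yaw":0,"gripper":0},{"x":0,"y":0,"z":0.08,"yaw":0,"gripper":0},{"x":0,"y":0,"z":0,"yaw":0,"gripper":0}]'
```

```text
time_s: 19.23
tool_pos: [0.5103, 0.1469, 0.0312]
tcp_rot: [-0.003, 0.045, 0.999, -0.0]
wrist_force: [-0.5, 0.6, -1.6]
opening: 0.0289
finger_force: 40.8
```

```bash
python3 -m handwheel '[{"x":0,"y":0,"z":0.02,"yaw":0,"gripper":0},{"x":0,"y":0,"z":0,"yaw":0,"gripper":0},{"x":0,"y":0,"z":0,"yaw":0,"gripper":42},{"x":0,"y":0,"z":0,"yaw":0,"gripper":42},{"x":0,"y":0,"z":0,"yaw":0,"gripper":42},{"x":0,"y":0,"z":0,"yaw":0,"gripper":42},{"x":0,"y":0,"z":-0.2,"yaw":0,"gripper":42},{"x":0,"y":0,"z":-0.3,"yaw":0,"gripper":42},{"x":0,"y":0,"z":-0.3,"yaw":0,"gripper":42},{"x":0,"y":0,"z":-0.3,"yaw":0,"gripper":42},{"x":0,"y":0,"z":0,"yaw":0,"gripper":42}]'
python3 - <<'E'
from h import *
for b in bars(snap('top')): print(b['px'],b['rect'],b['ang'],b['kind'])
togo(.595,-.243,.16,.938+np.pi/2)
E
```

```text
time_s: 20.15
tool_pos: [0.5168, 0.148, 0.1714]
tcp_rot: [0.006, 0.044, 0.999, 0.001]
wrist_force: [2.0, 0.5, 0.1]
opening: 0.0424
finger_force: 0.0
(312, 146) [0.594, -0.243] 0.938 disc
(352, 176) [0.491, -0.364] 1.357 disc
(355, 212) [0.379, -0.367] 1.313 strip
xyz units [-0.942 -3.187  0.071] rows 10 per row [-0.0942 -0.3187  0.0071] yaw units -8.55 J6 0.22
```

```bash
python3 -m handwheel '[{"x":-0.015,"y":-0.31,"z":0,"yaw":0,"gripper":60},{"x":-0.015,"y":-0.31,"z":0,"yaw":0,"gripper":60},{"x":-0.015,"y":-0.31,"z":0,"yaw":0,"gripper":60},{"x":-0.015,"y":-0.31,"z":0,"yaw":0,"gripper":60},{"x":-0.015,"y":-0.31,"z":0,"yaw":0,"gripper":60},{"x":-0.015,"y":-0.31,"z":0,"yaw":0,"gripper":60},{"x":-0.015,"y":-0.31,"z":0,"yaw":0,"gripper":60},{"x":-0.015,"y":-0.31,"z":0,"yaw":0,"gripper":60},{"x":-0.204,"y":-0.177,"z":0,"yaw":0,"gripper":60},{"x":-0.204,"y":-0.177,"z":0,"yaw":0,"gripper":60},{"x":-0.204,"y":-0.177,"z":0,"yaw":0,"gripper":60},{"x":-0.204,"y":-0.177,"z":0,"yaw":0,"gripper":60}]'
python3 -m handwheel '[{"x":0,"y":0,"z":0,"yaw":-1,"gripper":60},{"x":0,"y":0,"z":0,"yaw":-1,"gripper":60},{"x":0,"y":0,"z":0,"yaw":-1,"gripper":60},{"x":0,"y":0,"z":0,"yaw":-1,"gripper":60},{"x":0,"y":0,"z":0,"yaw":-1,"gripper":60},{"x":0,"y":0,"z":0,"yaw":-1,"gripper":60},{"x":0,"y":0,"z":0,"yaw":-1,"gripper":60},{"x":0,"y":0,"z":0,"yaw":-1,"gripper":60},{"x":0,"y":0,"z":0,"yaw":-0.55,"gripper":60},{"x":0,"y":0,"z":0,"yaw":0,"gripper":60}]'
python3 - <<'E'
from h import *
togo(.596,-.243,.004,.938+np.pi/2)
im=snap('top'); s=snap('scene')
out=np.zeros((400,800,3),np.uint8)
out[:,:400]=cv2.resize(im[130:210,165:245],(400,400),interpolation=cv2.INTER_CUBIC)
out[:,400:]=cv2.resize(s[150:250,210:310],(400,400),interpolation=cv2.INTER_CUBIC)
cv2.imwrite('pics/c7.png',out[:,:,::-1])
E
```

```text
time_s: 21.2
tool_pos: [0.5911, -0.2448, 0.1623]
tcp_rot: [-0.001, 0.044, 0.999, 0.0]
wrist_force: [-0.6, 0.3, 0.7]
opening: 0.0599
finger_force: 0.0
time_s: 22.03
tool_pos: [0.5905, -0.2433, 0.1622]
tcp_rot: [-0.0, -0.453, 0.892, 0.001]
wrist_force: [0.1, -0.1, -0.4]
opening: 0.0599
finger_force: 0.0
xyz units [-0.029 -0.038  1.318] rows 4 per row [-0.0073 -0.0096  0.3296] yaw units 0.02 J6 -1.46
```

View pics/c7.png

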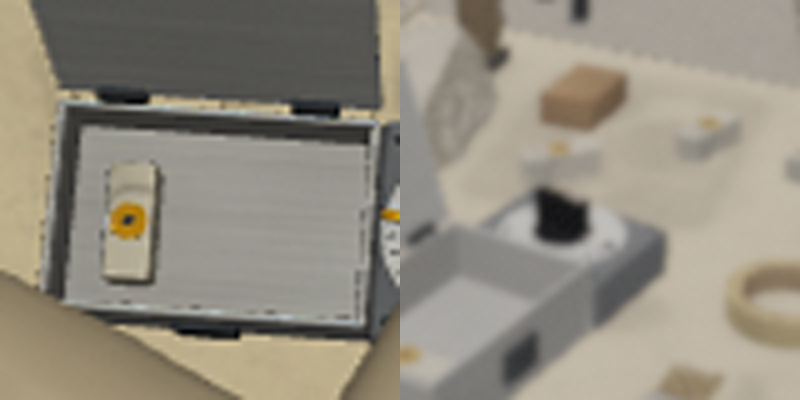

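The first disc bar lies flat in the tank at c7 (130,222). Next is the disc bar at the back.

```bash
python3 -m handwheel '[{"x":-0.029,"y":-0.038,"z":0.1,"yaw":0,"gripper":60},{"x":0,"y":0,"z":0.3,"yaw":0,"gripper":60},{"x":0,"y":0,"z":0.3,"yaw":0,"gripper":60},{"x":0,"y":0,"z":0.3,"yaw":0,"gripper":60},{"x":0,"y":0,"z":0.2,"yaw":0,"gripper":60},{"x":0,"y":0,"z":0.11,"yaw":0,"gripper":60},{"x":0,"y":0,"z":0,"yaw":0,"gripper":60},{"x":0,"y":0,"z":0,"yaw":0,"gripper":0},{"x":0,"y":0,"z":0,"yaw":0,"gripper":0},{"x":0,"y":0,"z":0,"yaw":0,"gripper":0},{"x":0,"y":0,"z":0,"yaw":0,"gripper":0},{"x":0,"y":0,"z":0,"yaw":0,"gripper":0}]' 40
python3 -m handwheel '[{"x":0,"y":0,"z":0,"yaw":0,"gripper":0},{"x":0,"y":0,"z":-0.3,"yaw":0,"gripper":0},{"x":0,"y":0,"z":-0.3,"yaw":0,"gripper":0},{"x":0,"y":0,"z":-0.3,"yaw":0,"gripper":0},{"x":0,"y":0,"z":-0.3,"yaw":0,"gripper":0},{"x":0,"y":0,"z":-0.1,"yaw":0,"gripper":0},{"x":0,"y":0,"z":0,"yaw":0,"gripper":0}]'
python3 - <<'E'
from h import *
o=env.get_obs(); p=phi(o)[0]
togo(.50,-.15,.17)
togo(.504,.037,.17,1.483,start=[.50,-.15,.17,p])
togo(.4975,.037,.17,1.483,start=[.50,-.15,.17,1.483])
E
```

```text
time_s: 23.13
tool_pos: [0.5978, -0.244, 0.0077]
tcp_rot: [0.001, -0.452, 0.892, -0.001]
wrist_force: [-0.1, -0.9, 1.8]
opening: 0.0294
finger_force: 40.9
time_s: 23.72
tool_pos: [0.5991, -0.2448, 0.1675]
tcp_rot: [0.002, -0.452, 0.892, -0.004]
wrist_force: [0.2, -0.0, -1.5]
opening: 0.0292
finger_force: 40.7
xyz units [-0.149  1.133 -0.031] rows 4 per row [-0.0373  0.2833 -0.0077] yaw units 0 J6 -1.45
xyz units [-1.277  0.894  0.   ] rows 5 per row [-0.2553  0.1789  0.    ] yaw units 8.55 J6 -1.45
xyz units [0.157 1.551 0.   ] rows 5 per row [0.0315 0.3101 0.    ] yaw units -0.0 J6 -1.45
```

```bash
python3 -m handwheel '[{"x":-0.037,"y":0.283,"z":0,"yaw":0,"gripper":0},{"x":-0.037,"y":0.283,"z":0,"yaw":0,"gripper":0},{"x":-0.037,"y":0.283,"z":0,"yaw":0,"gripper":0},{"x":-0.037,"y":0.283,"z":0,"yaw":0,"gripper":0},{"x":-0.255,"y":0.179,"z":0,"yaw":0,"gripper":0},{"x":-0.255,"y":0.179,"z":0,"yaw":0,"gripper":0},{"x":-0.255,"y":0.179,"z":0,"yaw":0,"gripper":0},{"x":-0.255,"y":0.179,"z":0,"yaw":0,"gripper":0},{"x":-0.255,"y":0.179,"z":0,"yaw":0,"gripper":0}]'
python3 -m handwheel '[{"x":0,"y":0,"z":0,"yaw":1,"gripper":0},{"x":0,"y":0,"z":0,"yaw":1,"gripper":0},{"x":0,"y":0,"z":0,"yaw":1,"gripper":0},{"x":0,"y":0,"z":0,"yaw":1,"gripper":0},{"x":0,"y":0,"z":0,"yaw":1,"gripper":0},{"x":0,"y":0,"z":0,"yaw":1,"gripper":0},{"x":0,"y":0,"z":0,"yaw":1,"gripper":0},{"x":0,"y":0,"z":0,"yaw":1,"gripper":0},{"x":0,"y":0,"z":0,"yaw":0.55,"gripper":0},{"x":0,"y":0,"z":0,"yaw":0,"gripper":0}]'
python3 - <<'E'
from h import *
togo(.504,.037,.03,1.483)
E
```

```text
time_s: 24.47
tool_pos: [0.4999, 0.0397, 0.1606]
tcp_rot: [-0.001, -0.452, 0.892, 0.001]
wrist_force: [0.0, 0.1, -2.3]
opening: 0.0292
finger_force: 40.9
time_s: 25.3
tool_pos: [0.5002, 0.0381, 0.1605]
tcp_rot: [-0.002, 0.045, 0.999, 0.0]
wrist_force: [0.7, 0.1, -2.1]
opening: 0.0292
finger_force: 40.9
xyz units [-0.036 -0.007  1.087] rows 4 per row [-0.0089 -0.0017  0.2718] yaw units -0.01 J6 0.01
```

```bash
python3 -m handwheel '[{"x":-0.036,"y":-0.007,"z":0.3,"yaw":0,"gripper":0},{"x":0,"y":0,"z":0.3,"yaw":0,"gripper":0},{"x":0,"y":0,"z":0.25,"yaw":0,"gripper":0},{"x":0,"y":0,"z":0.15,"yaw":0,"gripper":0},{"x":0,"y":0,"z":0.085,"yaw":0,"gripper":0},{"x":0,"y":0,"z":0,"yaw":0,"gripper":0},{"x":0,"y":0,"z":0,"yaw":0,"gripper":0}]'
python3 -m handwheel '[{"x":0,"y":0,"z":0,"yaw":0,"gripper":42},{"x":0,"y":0,"z":0,"yaw":0,"gripper":42},{"x":0,"y":0,"z":0,"yaw":0,"gripper":42},{"x":0,"y":0,"z":0,"yaw":0,"gripper":42},{"x":0,"y":0,"z":-0.2,"yaw":0,"gripper":42},{"x":0,"y":0,"z":-0.3,"yaw":0,"gripper":42},{"x":0,"y":0,"z":-0.3,"yaw":0,"gripper":42},{"x":0,"y":0,"z":-0.3,"yaw":0,"gripper":42},{"x":0,"y":0,"z":0,"yaw":0,"gripper":42}]'
python3 - <<'E'
from h import *
for b in bars(snap('top')): print(b['px'],b['rect'],b['ang'],b['kind'])
togo(.493,-.365,.16,1.35+np.pi/2)
E
```

```text
time_s: 25.88
tool_pos: [0.5055, 0.0368, 0.0319]
tcp_rot: [-0.0, 0.043, 0.999, 0.0]
wrist_force: [-0.2, 0.4, -1.1]
opening: 0.0292
finger_force: 41.2
time_s: 26.63
tool_pos: [0.5101, 0.0365, 0.172]
tcp_rot: [0.006, 0.044, 0.999, -0.0]
wrist_force: [0.1, 0.6, 1.1]
opening: 0.042
finger_force: 0.0
(352, 176) [0.491, -0.364] 1.345 disc
(355, 212) [0.378, -0.368] 1.313 strip
xyz units [-0.159 -3.346  0.076] rows 10 per row [-0.0159 -0.3346  0.0076] yaw units -11.98 J6 0.0
```

```bash
python3 -m handwheel '[{"x":-0.016,"y":-0.335,"z":0.008,"yaw":0,"gripper":60},{"x":-0.016,"y":-0.335,"z":0.008,"yaw":0,"gripper":60},{"x":-0.016,"y":-0.335,"z":0.008,"yaw":0,"gripper":60},{"x":-0.016,"y":-0.335,"z":0.008,"yaw":0,"gripper":60},{"x":-0.016,"y":-0.335,"z":0.008,"yaw":0,"gripper":60},{"x":-0.016,"y":-0.335,"z":0.008,"yaw":0,"gripper":60},{"x":-0.016,"y":-0.335,"z":0.008,"yaw":0,"gripper":60},{"x":-0.016,"y":-0.335,"z":0.008,"yaw":0,"gripper":60},{"x":-0.016,"y":-0.335,"z":0.008,"yaw":0,"gripper":60},{"x":-0.016,"y":-0.335,"z":0.008,"yaw":0,"gripper":60}]'
python3 -m handwheel '[{"x":0,"y":0,"z":0,"yaw":-1,"gripper":60},{"x":0,"y":0,"z":0,"yaw":-1,"gripper":60},{"x":0,"y":0,"z":0,"yaw":-1,"gripper":60},{"x":0,"y":0,"z":0,"yaw":-1,"gripper":60},{"x":0,"y":0,"z":0,"yaw":-1,"gripper":60},{"x":0,"y":0,"z":0,"yaw":-1,"gripper":60},{"x":0,"y":0,"z":0,"yaw":-1,"gripper":60},{"x":0,"y":0,"z":0,"yaw":-1,"gripper":60},{"x":0,"y":0,"z":0,"yaw":-1,"gripper":60},{"x":0,"y":0,"z":0,"yaw":-1,"gripper":60},{"x":0,"y":0,"z":0,"yaw":-1,"gripper":60},{"x":0,"y":0,"z":0,"yaw":-1,"gripper":60}]'
python3 - <<'E'
from h import *
im=snap('top')
for b in bars(im): print(b['px'],b['rect'],b['ang'],b['kind'])
togo(.493,-.365,.004,1.345+np.pi/2)
s=snap('scene')
out=np.zeros((400,800,3),np.uint8)
out[:,:400]=cv2.resize(im[130:210,165:245],(400,400),interpolation=cv2.INTER_CUBIC)
out[:,400:]=cv2.resize(s[150:250,240:340],(400,400),interpolation=cv2.INTER_CUBIC)
cv2.imwrite('pics/c8.png',out[:,:,::-1])
E
```

```text
time_s: 27.52
tool_pos: [0.4887, -0.367, 0.1534]
tcp_rot: [-0.0, 0.044, 0.999, 0.0]
wrist_force: [-0.3, 0.9, 0.7]
opening: 0.0599
finger_force: 0.0
time_s: 28.52
tool_pos: [0.4892, -0.3649, 0.1533]
tcp_rot: [-0.0, -0.628, 0.778, 0.001]
wrist_force: [-0.5, 0.2, -0.3]
opening: 0.0601
finger_force: 0.0
xyz units [-0.004 -0.033  1.245] rows 4 per row [-0.0011 -0.0081  0.3112] yaw units 0.16 J6 -2.14
```

View pics/c8.png

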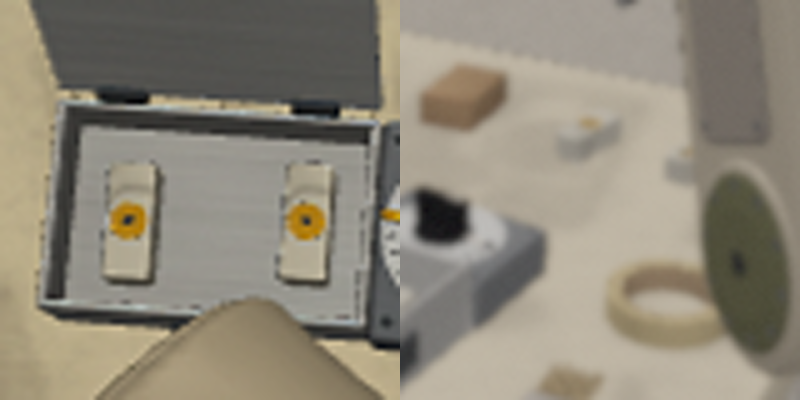

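Two disc bars lie flat in the tank, at c8 (130,222) and (306,222). I have one view left, so I'll save it and check by numbers from here. Next is the third disc bar.

```bash
python3 -m handwheel '[{"x":-0.004,"y":-0.033,"z":0.05,"yaw":0.16,"gripper":60},{"x":0,"y":0,"z":0.3,"yaw":0,"gripper":60},{"x":0,"y":0,"z":0.3,"yaw":0,"gripper":60},{"x":0,"y":0,"z":0.3,"yaw":0,"gripper":60},{"x":0,"y":0,"z":0.19,"yaw":0,"gripper":60},{"x":0,"y":0,"z":0.1,"yaw":0,"gripper":60},{"x":0,"y":0,"z":0,"yaw":0,"gripper":60},{"x":0,"y":0,"z":0,"yaw":0,"gripper":0},{"x":0,"y":0,"z":0,"yaw":0,"gripper":0},{"x":0,"y":0,"z":0,"yaw":0,"gripper":0},{"x":0,"y":0,"z":0,"yaw":0,"gripper":0},{"x":0,"y":0,"z":0,"yaw":0,"gripper":0}]' 40
python3 -m handwheel '[{"x":0,"y":0,"z":0,"yaw":0,"gripper":0},{"x":0,"y":0,"z":-0.3,"yaw":0,"gripper":0},{"x":0,"y":0,"z":-0.3,"yaw":0,"gripper":0},{"x":0,"y":0,"z":-0.3,"yaw":0,"gripper":0},{"x":0,"y":0,"z":-0.3,"yaw":0,"gripper":0},{"x":0,"y":0,"z":-0.1,"yaw":0,"gripper":0},{"x":0,"y":0,"z":0,"yaw":0,"gripper":0}]'
python3 - <<'E'
from h import *
togo(.508,.092,.17,1.483)
E
```

```text
time_s: 29.62
tool_pos: [0.4945, -0.3665, 0.0071]
tcp_rot: [0.0, -0.618, 0.786, -0.001]
wrist_force: [0.5, 0.2, 2.9]
opening: 0.0292
finger_force: 40.6
time_s: 30.2
tool_pos: [0.4956, -0.3675, 0.1665]
tcp_rot: [0.001, -0.618, 0.786, -0.004]
wrist_force: [-0.2, -0.3, -1.2]
opening: 0.0291
finger_force: 40.5
xyz units [-3.746  0.801 -0.05 ] rows 12 per row [-0.3122  0.0667 -0.0042] yaw units 11.84 J6 -2.1
```

```bash
python3 -m handwheel '[{"x":-0.312,"y":0.067,"z":0,"yaw":0,"gripper":0},{"x":-0.312,"y":0.067,"z":0,"yaw":0,"gripper":0},{"x":-0.312,"y":0.067,"z":0,"yaw":0,"gripper":0},{"x":-0.312,"y":0.067,"z":0,"yaw":0,"gripper":0},{"x":-0.312,"y":0.067,"z":0,"yaw":0,"gripper":0},{"x":-0.312,"y":0.067,"z":0,"yaw":0,"gripper":0},{"x":-0.312,"y":0.067,"z":0,"yaw":0,"gripper":0},{"x":-0.312,"y":0.067,"z":0,"yaw":0,"gripper":0},{"x":-0.312,"y":0.067,"z":0,"yaw":0,"gripper":0},{"x":-0.312,"y":0.067,"z":0,"yaw":0,"gripper":0},{"x":-0.312,"y":0.067,"z":0,"yaw":0,"gripper":0},{"x":-0.312,"y":0.067,"z":0,"yaw":0,"gripper":0}]'
python3 -m handwheel '[{"x":0,"y":0,"z":0,"yaw":0.99,"gripper":0},{"x":0,"y":0,"z":0,"yaw":0.99,"gripper":0},{"x":0,"y":0,"z":0,"yaw":0.99,"gripper":0},{"x":0,"y":0,"z":0,"yaw":0.99,"gripper":0},{"x":0,"y":0,"z":0,"yaw":0.99,"gripper":0},{"x":0,"y":0,"z":0,"yaw":0.99,"gripper":0},{"x":0,"y":0,"z":0,"yaw":0.99,"gripper":0},{"x":0,"y":0,"z":0,"yaw":0.99,"gripper":0},{"x":0,"y":0,"z":0,"yaw":0.99,"gripper":0},{"x":0,"y":0,"z":0,"yaw":0.99,"gripper":0},{"x":0,"y":0,"z":0,"yaw":0.99,"gripper":0},{"x":0,"y":0,"z":0,"yaw":0.95,"gripper":0}]'
python3 -m handwheel '[{"x":0,"y":0,"z":0,"yaw":0,"gripper":0}]'
python3 - <<'E'
from h import *
togo(.508,.092,.03,1.483)
E
```

```text
time_s: 31.2
tool_pos: [0.504, 0.0955, 0.1599]
tcp_rot: [-0.001, -0.618, 0.786, 0.001]
wrist_force: [0.3, -0.5, -1.7]
opening: 0.0291
finger_force: 40.4
time_s: 32.2
tool_pos: [0.5043, 0.0936, 0.1596]
tcp_rot: [-0.002, 0.047, 0.999, -0.0]
wrist_force: [0.3, -0.3, -1.8]
opening: 0.0291
finger_force: 40.4
time_s: 32.28
tool_pos: [0.5043, 0.0936, 0.1598]
tcp_rot: [-0.002, 0.045, 0.999, -0.0]
wrist_force: [-0.2, -0.7, -1.9]
opening: 0.0296
finger_force: 40.4
xyz units [-0.035 -0.01   1.081] rows 4 per row [-0.0088 -0.0026  0.2704] yaw units -0.02 J6 0.12
```

```bash
python3 -m handwheel '[{"x":-0.035,"y":-0.01,"z":0.3,"yaw":0,"gripper":0},{"x":0,"y":0,"z":0.3,"yaw":0,"gripper":0},{"x":0,"y":0,"z":0.25,"yaw":0,"gripper":0},{"x":0,"y":0,"z":0.15,"yaw":0,"gripper":0},{"x":0,"y":0,"z":0.08,"yaw":0,"gripper":0},{"x":0,"y":0,"z":0,"yaw":0,"gripper":0},{"x":0,"y":0,"z":0,"yaw":0,"gripper":0}]'
python3 -m handwheel '[{"x":0,"y":0,"z":0,"yaw":0,"gripper":42},{"x":0,"y":0,"z":0,"yaw":0,"gripper":42},{"x":0,"y":0,"z":0,"yaw":0,"gripper":42},{"x":0,"y":0,"z":0,"yaw":0,"gripper":42},{"x":0,"y":0,"z":-0.2,"yaw":0,"gripper":42},{"x":0,"y":0,"z":-0.3,"yaw":0,"gripper":42},{"x":0,"y":0,"z":-0.3,"yaw":0,"gripper":42},{"x":0,"y":0,"z":-0.3,"yaw":0,"gripper":42},{"x":0,"y":0,"z":0,"yaw":0,"gripper":42}]'
python3 - <<'E'
from h import *
for b in bars(snap('top')): print(b['px'],b['rect'],b['ang'],b['kind'])
togo(.38,-.369,.16,1.313+np.pi/2)
E
```

```text
time_s: 32.87
tool_pos: [0.5094, 0.0921, 0.0319]
tcp_rot: [-0.001, 0.043, 0.999, -0.0]
wrist_force: [0.3, 0.2, -0.9]
opening: 0.0291
finger_force: 40.5
time_s: 33.62
tool_pos: [0.5141, 0.0923, 0.1721]
tcp_rot: [0.006, 0.044, 0.999, 0.0]
wrist_force: [0.9, 1.1, -0.6]
opening: 0.0419
finger_force: 0.0
(355, 212) [0.378, -0.368] 1.313 strip
xyz units [ 0.77  -3.926  0.064] rows 12 per row [ 0.0641 -0.3271  0.0053] yaw units -11.67 J6 0.11
```

```bash
python3 -m handwheel '[{"x":0.064,"y":-0.327,"z":0.005,"yaw":0,"gripper":60},{"x":0.064,"y":-0.327,"z":0.005,"yaw":0,"gripper":60},{"x":0.064,"y":-0.327,"z":0.005,"yaw":0,"gripper":60},{"x":0.064,"y":-0.327,"z":0.005,"yaw":0,"gripper":60},{"x":0.064,"y":-0.327,"z":0.005,"yaw":0,"gripper":60},{"x":0.064,"y":-0.327,"z":0.005,"yaw":0,"gripper":60},{"x":0.064,"y":-0.327,"z":0.005,"yaw":0,"gripper":60},{"x":0.064,"y":-0.327,"z":0.005,"yaw":0,"gripper":60},{"x":0.064,"y":-0.327,"z":0.005,"yaw":0,"gripper":60},{"x":0.064,"y":-0.327,"z":0.005,"yaw":0,"gripper":60},{"x":0.064,"y":-0.327,"z":0.005,"yaw":0,"gripper":60},{"x":0.064,"y":-0.327,"z":0.005,"yaw":0,"gripper":60}]'
python3 -m handwheel '[{"x":0,"y":0,"z":0,"yaw":-0.97,"gripper":60},{"x":0,"y":0,"z":0,"yaw":-0.97,"gripper":60},{"x":0,"y":0,"z":0,"yaw":-0.97,"gripper":60},{"x":0,"y":0,"z":0,"yaw":-0.97,"gripper":60},{"x":0,"y":0,"z":0,"yaw":-0.97,"gripper":60},{"x":0,"y":0,"z":0,"yaw":-0.97,"gripper":60},{"x":0,"y":0,"z":0,"yaw":-0.97,"gripper":60},{"x":0,"y":0,"z":0,"yaw":-0.97,"gripper":60},{"x":0,"y":0,"z":0,"yaw":-0.97,"gripper":60},{"x":0,"y":0,"z":0,"yaw":-0.97,"gripper":60},{"x":0,"y":0,"z":0,"yaw":-0.97,"gripper":60},{"x":0,"y":0,"z":0,"yaw":-0.97,"gripper":60}]'
python3 - <<'E'
from h import *
im=snap('top'); cv2.imwrite('pics/t9.png',im[:,:,::-1])
for b in bars(im): print(b['px'],b['rect'],b['ang'],b['kind'])
hsv=cv2.cvtColor(im,cv2.COLOR_RGB2HSV)
m=((hsv[:,:,1]>150)&(hsv[:,:,2]>110)&(hsv[:,:,0]>14)&(hsv[:,:,0]<28)).astype(np.uint8)
n,l,st,c=cv2.connectedComponentsWithStats(m[140:230,100:240])
for i in range(1,n):
    if st[i,4]>8: print('brass',c[i].round(1)+[100,140],st[i])
togo(.38,-.369,.004,1.313+np.pi/2)
E
```

```text
time_s: 34.67
tool_pos: [0.3754, -0.3703, 0.1561]
tcp_rot: [-0.0, 0.044, 0.999, 0.0]
wrist_force: [1.3, 0.1, -0.3]
opening: 0.0602
finger_force: 0.0
time_s: 35.67
tool_pos: [0.3763, -0.3684, 0.1559]
tcp_rot: [0.0, -0.611, 0.791, 0.001]
wrist_force: [0.1, -0.1, 0.1]
opening: 0.06
finger_force: 0.0
brass [208.1 172.3] [105  29   7   7  36]
brass [190.1 173.8] [87 31  7  7 35]
brass [225.8 173.8] [123  31   7   7  36]
brass [123.3 184.5] [21 43  5  4 11]
xyz units [-1.000e-03 -3.300e-02  1.266e+00] rows 4 per row [-0.0004 -0.0082  0.3166] yaw units 0.06 J6 -2.25
```

```bash
python3 -m handwheel '[{"x":0,"y":-0.033,"z":0.06,"yaw":0.06,"gripper":60},{"x":0,"y":0,"z":0.3,"yaw":0,"gripper":60},{"x":0,"y":0,"z":0.3,"yaw":0,"gripper":60},{"x":0,"y":0,"z":0.3,"yaw":0,"gripper":60},{"x":0,"y":0,"z":0.2,"yaw":0,"gripper":60},{"x":0,"y":0,"z":0.1,"yaw":0,"gripper":60},{"x":0,"y":0,"z":0,"yaw":0,"gripper":60},{"x":0,"y":0,"z":0,"yaw":0,"gripper":0},{"x":0,"y":0,"z":0,"yaw":0,"gripper":0},{"x":0,"y":0,"z":0,"yaw":0,"gripper":0},{"x":0,"y":0,"z":0,"yaw":0,"gripper":0},{"x":0,"y":0,"z":0,"yaw":0,"gripper":0}]' 40
python3 -m handwheel '[{"x":0,"y":0,"z":0,"yaw":0,"gripper":0},{"x":0,"y":0,"z":-0.3,"yaw":0,"gripper":0},{"x":0,"y":0,"z":-0.3,"yaw":0,"gripper":0},{"x":0,"y":0,"z":-0.3,"yaw":0,"gripper":0},{"x":0,"y":0,"z":-0.3,"yaw":0,"gripper":0},{"x":0,"y":0,"z":-0.1,"yaw":0,"gripper":0},{"x":0,"y":0,"z":0,"yaw":0,"gripper":0}]'
python3 - <<'E'
from h import *
togo(.410,.348,.17,.073+np.pi/2)
E
```

```text
time_s: 36.72
tool_pos: [0.3812, -0.3708, 0.0068]
tcp_rot: [0.0, -0.606, 0.796, -0.001]
wrist_force: [0.4, 0.3, 1.7]
opening: 0.0293
finger_force: 40.4
time_s: 37.3
tool_pos: [0.3822, -0.372, 0.166]
tcp_rot: [0.0, -0.606, 0.796, -0.004]
wrist_force: [-0.4, 0.2, -2.2]
opening: 0.0293
finger_force: 40.6
xyz units [-5.846  1.37  -0.07 ] rows 18 per row [-0.3248  0.0761 -0.0039] yaw units 10.24 J6 -2.22
```

```bash
python3 -m handwheel '[{"x":-0.325,"y":0.076,"z":0,"yaw":0,"gripper":0},{"x":-0.325,"y":0.076,"z":0,"yaw":0,"gripper":0},{"x":-0.325,"y":0.076,"z":0,"yaw":0,"gripper":0},{"x":-0.325,"y":0.076,"z":0,"yaw":0,"gripper":0},{"x":-0.325,"y":0.076,"z":0,"yaw":0,"gripper":0},{"x":-0.325,"y":0.076,"z":0,"yaw":0,"gripper":0},{"x":-0.325,"y":0.076,"z":0,"yaw":0,"gripper":0},{"x":-0.325,"y":0.076,"z":0,"yaw":0,"gripper":0},{"x":-0.325,"y":0.076,"z":0,"yaw":0,"gripper":0}]'
python3 -m handwheel '[{"x":-0.325,"y":0.076,"z":0,"yaw":0,"gripper":0},{"x":-0.325,"y":0.076,"z":0,"yaw":0,"gripper":0},{"x":-0.325,"y":0.076,"z":0,"yaw":0,"gripper":0},{"x":-0.325,"y":0.076,"z":0,"yaw":0,"gripper":0},{"x":-0.325,"y":0.076,"z":0,"yaw":0,"gripper":0},{"x":-0.325,"y":0.076,"z":0,"yaw":0,"gripper":0},{"x":-0.325,"y":0.076,"z":0,"yaw":0,"gripper":0},{"x":-0.325,"y":0.076,"z":0,"yaw":0,"gripper":0},{"x":-0.325,"y":0.076,"z":0,"yaw":0,"gripper":0}]'
python3 -m handwheel '[{"x":0,"y":0,"z":0,"yaw":0.93,"gripper":0},{"x":0,"y":0,"z":0,"yaw":0.93,"gripper":0},{"x":0,"y":0,"z":0,"yaw":0.93,"gripper":0},{"x":0,"y":0,"z":0,"yaw":0.93,"gripper":0},{"x":0,"y":0,"z":0,"yaw":0.93,"gripper":0},{"x":0,"y":0,"z":0,"yaw":0.93,"gripper":0},{"x":0,"y":0,"z":0,"yaw":0.93,"gripper":0},{"x":0,"y":0,"z":0,"yaw":0.93,"gripper":0},{"x":0,"y":0,"z":0,"yaw":0.93,"gripper":0},{"x":0,"y":0,"z":0,"yaw":0.93,"gripper":0},{"x":0,"y":0,"z":0,"yaw":0.93,"gripper":0},{"x":0,"y":0,"z":0,"yaw":0,"gripper":0}]'
python3 - <<'E'
from h import *
togo(.408,.348,.02,.073+np.pi/2)
E
```

```text
time_s: 38.05
tool_pos: [0.3931, -0.0077, 0.1602]
tcp_rot: [-0.001, -0.606, 0.796, 0.001]
wrist_force: [0.3, 0.5, -1.5]
opening: 0.0294
finger_force: 40.5
time_s: 38.8
tool_pos: [0.4072, 0.352, 0.1597]
tcp_rot: [-0.001, -0.606, 0.795, 0.0]
wrist_force: [0.5, -0.5, -0.6]
opening: 0.029
finger_force: 40.5
time_s: 39.8
tool_pos: [0.4077, 0.3498, 0.1597]
tcp_rot: [-0.001, -0.036, 0.999, -0.001]
wrist_force: [0.8, -1.5, -2.2]
opening: 0.0291
finger_force: 40.5
xyz units [-0.005 -0.014  1.164] rows 4 per row [-0.0013 -0.0034  0.2911] yaw units -0.01 J6 0.49
```

```bash
python3 -m handwheel '[{"x":0,"y":-0.02,"z":0.3,"yaw":0,"gripper":0},{"x":0,"y":0,"z":0.3,"yaw":0,"gripper":0},{"x":0,"y":0,"z":0.3,"yaw":0,"gripper":0},{"x":0,"y":0,"z":0.15,"yaw":0,"gripper":0},{"x":0,"y":0,"z":0.08,"yaw":0,"gripper":0},{"x":0,"y":0,"z":0,"yaw":0,"gripper":0}]'
python3 -m handwheel '[{"x":0,"y":0,"z":0.07,"yaw":0,"gripper":0},{"x":0,"y":0,"z":0,"yaw":0,"gripper":0}]'
```

```text
time_s: 40.3
tool_pos: [0.4066, 0.3466, 0.023]
tcp_rot: [-0.003, -0.038, 0.999, -0.001]
wrist_force: [-0.2, -0.4, -0.9]
opening: 0.0292
finger_force: 40.4
time_s: 40.47
tool_pos: [0.4093, 0.3484, 0.0177]
tcp_rot: [0.0, -0.038, 0.999, 0.0]
wrist_force: [-0.2, 0.5, -1.2]
opening: 0.0292
finger_force: 40.5
```

Still no contact. I'll go down 4 mm more and release, then lift and shut the fingers.

```bash
python3 -m handwheel '[{"x":0,"y":0,"z":0.035,"yaw":0,"gripper":0},{"x":0,"y":0,"z":0,"yaw":0,"gripper":0}]'
python3 -m handwheel '[{"x":0,"y":0,"z":0,"yaw":0,"gripper":40},{"x":0,"y":0,"z":0,"yaw":0,"gripper":40},{"x":0,"y":0,"z":0,"yaw":0,"gripper":40},{"x":0,"y":0,"z":0,"yaw":0,"gripper":40},{"x":0,"y":0,"z":-0.2,"yaw":0,"gripper":40},{"x":0,"y":0,"z":-0.3,"yaw":0,"gripper":40},{"x":0,"y":0,"z":-0.3,"yaw":0,"gripper":40},{"x":0,"y":0,"z":-0.3,"yaw":0,"gripper":0},{"x":0,"y":0,"z":0,"yaw":0,"gripper":0},{"x":0,"y":0.3,"z":0,"yaw":0,"gripper":0},{"x":0,"y":0.3,"z":0,"yaw":0,"gripper":0},{"x":0,"y":0,"z":0,"yaw":0,"gripper":0}]'
python3 - <<'E'
from h import *
im=snap('top'); im2=snap('scene','t10s.png'); cv2.imwrite('pics/t10t.png',im[:,:,::-1])
for nm,img,(x0,x1,y0,y1) in (('top',im,(100,150,165,235)),('scene',im2,(140,240,230,330))):
    hsv=cv2.cvtColor(img,cv2.COLOR_RGB2HSV); H,S,V=[hsv[:,:,i].astype(int) for i in range(3)]
    m=((S>110)&(V>90)&(H>10)&(H<28)).astype(np.uint8)
    n,l,st,c=cv2.connectedComponentsWithStats(m[y0:y1,x0:x1])
    for i in range(1,n):
        if st[i,4]>5: print(nm,'brass',c[i].round(1)+[x0,y0],st[i,:5])
print(env.get_obs()['tool_pos'])
E
```

```text
time_s: 40.63
tool_pos: [0.4094, 0.3485, 0.014]
tcp_rot: [0.001, -0.037, 0.999, 0.0]
wrist_force: [-0.3, 0.5, -1.8]
opening: 0.0291
finger_force: 40.5
time_s: 41.63
tool_pos: [0.4039, 0.4248, 0.1461]
tcp_rot: [0.001, -0.039, 0.999, 0.002]
wrist_force: [0.9, -0.1, 0.3]
opening: -0.0002
finger_force: 0.0
top brass [122.6 185. ] [19 18  8  5 21]
top brass [126.9 206.4] [25 33  4 19 56]
[0.40312317 0.42075442 0.14521073]
```

```bash
cat >> h.py <<'E'
def tri(a,b):
    A=[];B=[]
    for n,(u,v) in (('top',a),('scene',b)):
        o=ray(n,u,v,1.0); d=ray(n,u,v,0.)-o; d/=np.linalg.norm(d); P=np.eye(3)-np.outer(d,d); A.append(P);B.append(P@o)
    x=np.linalg.solve(A[0]+A[1],B[0]+B[1]); return x.round(4), [np.linalg.norm(A[i]@x-B[i]).round(4) for i in (0,1)]
E
python3 - <<'E'
from h import *
print('low',tri((119.4,188.6),(232.4,296)))
print('high',tri((128.4,185),(241,269.6)))
E
```

```text
low (array([0.3994, 0.3373, 0.0587]), [np.float64(0.0697), np.float64(0.0697)])
high (array([0.4011, 0.294 , 0.106 ]), [np.float64(0.0705), np.float64(0.0705)])
```

Run:
```python
from h import *
print('low',tri((119.4,188.6),(172.4,296)))
print('high',tri((128.4,185),(181,269.6)))
```

```text
low (array([0.4696, 0.374 , 0.0299]), [np.float64(0.0014), np.float64(0.0014)])
high (array([0.4728, 0.3301, 0.077 ]), [np.float64(0.0012), np.float64(0.0012)])
```

Run:
```python
from h import *
togo(.471,.27,.145); togo(.471,.27,.066)
```

```text
xyz units [-0.468 -1.296  0.002] rows 5 per row [-0.0936 -0.2592  0.0004] yaw units 0 J6 0.59
xyz units [-0.468 -1.296  0.66 ] rows 5 per row [-0.0936 -0.2592  0.1321] yaw units 0 J6 0.59
```

```bash
python3 -m handwheel '[{"x":-0.094,"y":-0.259,"z":0,"yaw":0,"gripper":0},{"x":-0.094,"y":-0.259,"z":0,"yaw":0,"gripper":0},{"x":-0.094,"y":-0.259,"z":0,"yaw":0,"gripper":0},{"x":-0.094,"y":-0.259,"z":0,"yaw":0,"gripper":0},{"x":-0.094,"y":-0.259,"z":0,"yaw":0,"gripper":0},{"x":0,"y":0,"z":0.3,"yaw":0,"gripper":0},{"x":0,"y":0,"z":0.3,"yaw":0,"gripper":0},{"x":0,"y":0,"z":0.04,"yaw":0,"gripper":0},{"x":0,"y":0,"z":0,"yaw":0,"gripper":0}]'
python3 - <<'E'
from h import *
togo(.471,.30,.066)
E
```

```text
time_s: 42.48
tool_pos: [0.4686, 0.2671, 0.0665]
tcp_rot: [-0.003, -0.037, 0.999, -0.001]
wrist_force: [-1.0, -0.0, 0.4]
opening: 0.0001
finger_force: 0.0
xyz units [-0.04   0.272  0.003] rows 1 per row [-0.0401  0.272   0.0034] yaw units 0 J6 0.3
```

```bash
python3 -m handwheel '[{"x":-0.02,"y":0.1,"z":0,"yaw":0,"gripper":0},{"x":0,"y":0.1,"z":0,"yaw":0,"gripper":0},{"x":0,"y":0.07,"z":0,"yaw":0,"gripper":0},{"x":0,"y":0,"z":0,"yaw":0,"gripper":0}]'
python3 -m handwheel '[{"x":0,"y":0.04,"z":0,"yaw":0,"gripper":0},{"x":0,"y":0.04,"z":0,"yaw":0,"gripper":0},{"x":0,"y":0,"z":0,"yaw":0,"gripper":0}]'
python3 -m handwheel '[{"x":0,"y":0.04,"z":0,"yaw":0,"gripper":0},{"x":0,"y":0,"z":0,"yaw":0,"gripper":0}]'
```

```text
time_s: 42.82
tool_pos: [0.4722, 0.3047, 0.0705]
tcp_rot: [0.002, -0.039, 0.999, 0.001]
wrist_force: [-0.2, 0.2, 0.2]
opening: -0.0001
finger_force: 0.0
time_s: 43.07
tool_pos: [0.4705, 0.3122, 0.0691]
tcp_rot: [0.0, -0.038, 0.999, 0.0]
wrist_force: [-0.3, -0.7, 0.0]
opening: -0.0
finger_force: 0.0
time_s: 43.23
tool_pos: [0.4702, 0.3162, 0.0689]
tcp_rot: [0.0, -0.037, 0.999, -0.0]
wrist_force: [0.0, -1.4, 1.9]
opening: -0.0
finger_force: 0.7
```

```bash
for i in 1; do python3 -m handwheel '[{"x":0,"y":0.04,"z":0.03,"yaw":0,"gripper":0},{"x":0,"y":0,"z":0,"yaw":0,"gripper":0}]'; python3 -m handwheel '[{"x":0,"y":0.04,"z":0,"yaw":0,"gripper":0},{"x":0,"y":0,"z":0,"yaw":0,"gripper":0}]'; python3 -m handwheel '[{"x":0,"y":0.04,"z":0,"yaw":0,"gripper":0},{"x":0,"y":0,"z":0,"yaw":0,"gripper":0}]'; done
python3 - <<'E'
from h import *
im=snap('top'); im2=snap('scene','t11s.png'); cv2.imwrite('pics/t11t.png',im[:,:,::-1])
hsv=cv2.cvtColor(im,cv2.COLOR_RGB2HSV); H,S,V=[hsv[:,:,i].astype(int) for i in range(3)]
m=((S>110)&(V>90)&(H>10)&(H<28)).astype(np.uint8)
n,l,st,c=cv2.connectedComponentsWithStats(m[165:235,100:150])
for i in range(1,n): print(c[i].round(1)+[100,165],st[i])
E
```

```text
time_s: 43.4
tool_pos: [0.4712, 0.3176, 0.0678]
tcp_rot: [0.002, -0.036, 0.999, -0.004]
wrist_force: [-2.5, -14.6, 23.5]
opening: 0.0
finger_force: 13.3
time_s: 43.57
tool_pos: [0.4719, 0.3221, 0.07]
tcp_rot: [0.003, -0.036, 0.999, -0.003]
wrist_force: [-4.4, -17.4, 33.3]
opening: -0.0002
finger_force: 18.5
time_s: 43.73
tool_pos: [0.4726, 0.3271, 0.072]
tcp_rot: [0.005, -0.036, 0.999, -0.003]
wrist_force: [-6.8, -19.4, 44.1]
opening: -0.0002
finger_force: 23.5
[126.9 206.4] [25 33  4 19 56]
```

```bash
python3 -m handwheel '[{"x":0,"y":0,"z":-0.3,"yaw":0,"gripper":0},{"x":0,"y":0,"z":-0.3,"yaw":0,"gripper":0},{"x":0,"y":-0.3,"z":0,"yaw":0,"gripper":0},{"x":0,"y":-0.3,"z":0,"yaw":0,"gripper":0},{"x":0,"y":-0.3,"z":0,"yaw":0,"gripper":0},{"x":0,"y":-0.3,"z":0,"yaw":0,"gripper":0},{"x":0,"y":0,"z":0,"yaw":0,"gripper":0}]'
cat >> h.py <<'E'
def tubstate(tag):
    im=snap('top',tag+'t.png'); im2=snap('scene',tag+'s.png')
    for nm,a,(x0,x1,y0,y1) in (('top',im,(100,150,165,235)),('scene',im2,(145,235,230,330))):
        hsv=cv2.cvtColor(a,cv2.COLOR_RGB2HSV); H,S,V=[hsv[:,:,i].astype(int) for i in range(3)]
        for lab,m in (('brass',(S>75)&(V>70)&(H>8)&(H<28)&(a[:,:,0].astype(int)-a[:,:,2]>45)),):
            n,l,st,c=cv2.connectedComponentsWithStats(m[y0:y1,x0:x1].astype(np.uint8))
            for i in range(1,n):
                if st[i,4]>5:
                    v,u=np.nonzero(l==i); w,V2=np.linalg.eigh(np.cov(u,v)); d=V2[:,1]*np.sqrt(w[1])*1.73; cc=c[i]+[x0,y0]
                    print(nm,lab,'ends',(cc-d).round(1),(cc+d).round(1),'n',st[i,4])
E
python3 -c "
from h import *
tubstate('t12')"
```

```text
time_s: 44.42
tool_pos: [0.48, 0.1817, 0.1371]
tcp_rot: [-0.0, -0.034, 0.999, -0.001]
wrist_force: [-0.1, -0.6, -0.2]
opening: 0.0004
finger_force: 0.0
scene brass ends [213.7 237.8] [207.7 238.8] n 21
scene brass ends [176.5 275.1] [170.3 293. ] n 50
scene brass ends [207.  299.7] [190.6 294. ] n 40
```

```bash
python3 -m handwheel '[{"x":0,"y":-0.3,"z":0,"yaw":0,"gripper":0},{"x":0,"y":-0.3,"z":0,"yaw":0,"gripper":0},{"x":0,"y":-0.3,"z":0,"yaw":0,"gripper":0},{"x":0,"y":-0.3,"z":0,"yaw":0,"gripper":0}]'
python3 -c "
from h import *
tubstate('t13')
print([np.round(proj('scene',[.475,y,.031]),1) for y in (.38,.32)])
im=cv2.imread('pics/t13t.png'); im2=cv2.imread('pics/t13s.png')
out=np.zeros((560,800,3),np.uint8)
out[:560,:400]=cv2.resize(im[165:235,100:150],(400,560),interpolation=cv2.INTER_CUBIC)
out[:400,400:]=cv2.resize(im2[250:320,145:215],(400,400),interpolation=cv2.INTER_CUBIC)
cv2.imwrite('pics/c14.png',out)
"
```

```text
time_s: 44.85
tool_pos: [0.4907, 0.0431, 0.137]
tcp_rot: [0.0, -0.039, 0.999, 0.0]
wrist_force: [0.3, -0.7, -0.3]
opening: -0.0001
finger_force: 0.0
top brass ends [115.3 170. ] [125.7 170. ] n 10
top brass ends [129.3 169. ] [137.7 169. ] n 8
top brass ends [127.8 182.9] [119.8 186.1] n 28
top brass ends [126.4 196.7] [127.7 217.1] n 65
top brass ends [109.3 227. ] [117.7 227. ] n 8
scene brass ends [213.8 237.9] [207.8 238.6] n 20
scene brass ends [176.6 274.8] [170.2 293. ] n 51
scene brass ends [206.9 299.5] [190.6 294.2] n 38
[array([168.4, 296.3]), array([183.8, 281.7])]
```

```bash
python3 -c "
from h import *
print('low',tri((119.8,186.1),(170.2,293)))
print('high',tri((127.8,182.9),(176.6,274.8)))
print('b2',tri((126.4,196.7),(190.6,294.2)),tri((127.7,217.1),(206.9,299.5)))
"
```

```text
low (array([0.4772, 0.3716, 0.0341]), [np.float64(0.0011), np.float64(0.0011)])
high (array([0.482 , 0.3371, 0.0625]), [np.float64(0.001), np.float64(0.001)])
b2 (array([0.4395, 0.3491, 0.0299]), [np.float64(0.0056), np.float64(0.0056)]) (array([0.383 , 0.3468, 0.0331]), [np.float64(0.0036), np.float64(0.0036)])
```

```bash
python3 -c "
from h import *
togo(.481,.322,.137)"
```

```text
xyz units [-7.60e-02  2.35e+00 -2.00e-03] rows 7 per row [-1.090e-02  3.357e-01 -2.000e-04] yaw units 0 J6 -0.15
```

```bash
python3 -m handwheel '[{"x":-0.01,"y":0.335,"z":0,"yaw":0,"gripper":0},{"x":-0.01,"y":0.335,"z":0,"yaw":0,"gripper":0},{"x":-0.01,"y":0.335,"z":0,"yaw":0,"gripper":0},{"x":-0.01,"y":0.335,"z":0,"yaw":0,"gripper":0},{"x":-0.01,"y":0.335,"z":0,"yaw":0,"gripper":0},{"x":-0.01,"y":0.335,"z":0,"yaw":0,"gripper":0},{"x":-0.01,"y":0.335,"z":0,"yaw":0,"gripper":0},{"x":0,"y":0,"z":0,"yaw":0,"gripper":0},{"x":0,"y":0,"z":0,"yaw":0,"gripper":0}]'
python3 -c "
from h import *
togo(.481,.322,.08)"
```

```text
time_s: 45.7
tool_pos: [0.4765, 0.3279, 0.1365]
tcp_rot: [-0.0, -0.04, 0.999, 0.0]
wrist_force: [-0.4, -0.6, 0.2]
opening: -0.0003
finger_force: 0.0
xyz units [-0.033 -0.052  0.471] rows 2 per row [-0.0166 -0.0262  0.2355] yaw units 0 J6 0.38
```

```bash
python3 -m handwheel '[{"x":-0.033,"y":-0.052,"z":0.23,"yaw":0,"gripper":0},{"x":0,"y":0,"z":0.23,"yaw":0,"gripper":0},{"x":0,"y":0,"z":0,"yaw":0,"gripper":0}]'
python3 -m handwheel '[{"x":0,"y":0,"z":0.06,"yaw":0,"gripper":0},{"x":0,"y":0,"z":0.04,"yaw":0,"gripper":0},{"x":0,"y":0,"z":0,"yaw":0,"gripper":0}]'
python3 -m handwheel '[{"x":0,"y":0,"z":0.04,"yaw":0,"gripper":0},{"x":0,"y":0,"z":0,"yaw":0,"gripper":0}]'
```

```text
time_s: 45.95
tool_pos: [0.4788, 0.3163, 0.077]
tcp_rot: [-0.004, -0.037, 0.999, -0.002]
wrist_force: [-1.8, -0.7, -0.1]
opening: 0.0001
finger_force: 0.0
time_s: 46.2
tool_pos: [0.4832, 0.3182, 0.0708]
tcp_rot: [0.001, -0.037, 0.999, 0.0]
wrist_force: [0.7, -0.4, 0.7]
opening: -0.0001
finger_force: 0.3
time_s: 46.37
tool_pos: [0.485, 0.3187, 0.0695]
tcp_rot: [0.003, -0.037, 0.999, 0.001]
wrist_force: [-3.5, -5.0, 15.8]
opening: -0.0004
finger_force: 7.3
```

```bash
python3 -m handwheel '[{"x":0,"y":0,"z":0.04,"yaw":0,"gripper":0},{"x":0,"y":0,"z":0,"yaw":0,"gripper":0}]'
python3 -m handwheel '[{"x":0,"y":0,"z":0.03,"yaw":0,"gripper":0},{"x":0,"y":0,"z":0,"yaw":0,"gripper":0}]'
```

```text
time_s: 46.53
tool_pos: [0.4846, 0.3182, 0.0632]
tcp_rot: [0.003, -0.037, 0.999, 0.0]
wrist_force: [-0.8, -3.0, 2.0]
opening: -0.0
finger_force: 1.6
time_s: 46.7
tool_pos: [0.4827, 0.3183, 0.057]
tcp_rot: [0.0, -0.037, 0.999, 0.0]
wrist_force: [-0.0, -1.9, 0.4]
opening: 0.0
finger_force: 0.6
```

It's giving way. I'll keep going.

```bash
python3 -m handwheel '[{"x":0,"y":0.01,"z":0.06,"yaw":0,"gripper":0},{"x":0,"y":0,"z":0,"yaw":0,"gripper":0}]'
python3 -m handwheel '[{"x":0,"y":0,"z":0.06,"yaw":0,"gripper":0},{"x":0,"y":0,"z":0,"yaw":0,"gripper":0}]'
python3 -m handwheel '[{"x":0,"y":0,"z":0.05,"yaw":0,"gripper":0},{"x":0,"y":0,"z":0,"yaw":0,"gripper":0}]'
```

```text
time_s: 46.87
tool_pos: [0.4831, 0.319, 0.0495]
tcp_rot: [0.001, -0.037, 0.999, -0.001]
wrist_force: [1.9, -6.0, 4.3]
opening: 0.0001
finger_force: 5.4
time_s: 47.03
tool_pos: [0.4836, 0.319, 0.0486]
tcp_rot: [0.003, -0.037, 0.999, -0.001]
wrist_force: [-12.3, -11.6, 48.8]
opening: 0.0001
finger_force: 29.0
time_s: 47.2
tool_pos: [0.484, 0.3189, 0.0479]
tcp_rot: [0.004, -0.037, 0.999, -0.001]
wrist_force: [-23.7, -18.5, 83.8]
opening: 0.0
finger_force: 48.3
```

```bash
python3 -m handwheel '[{"x":0,"y":0,"z":-0.2,"yaw":0,"gripper":0},{"x":0,"y":0,"z":-0.3,"yaw":0,"gripper":0},{"x":0,"y":-0.3,"z":-0.3,"yaw":0,"gripper":0},{"x":0,"y":-0.34,"z":0,"yaw":0,"gripper":0},{"x":0,"y":-0.34,"z":0,"yaw":0,"gripper":0},{"x":0,"y":-0.34,"z":0,"yaw":0,"gripper":0},{"x":0,"y":-0.34,"z":0,"yaw":0,"gripper":0},{"x":0,"y":-0.34,"z":0,"yaw":0,"gripper":0},{"x":0,"y":-0.34,"z":0,"yaw":0,"gripper":0}]'
python3 -c "
from h import *
tubstate('t15')
im=cv2.imread('pics/t15t.png'); im2=cv2.imread('pics/t15s.png')
out=np.zeros((560,800,3),np.uint8)
out[:560,:400]=cv2.resize(im[165:235,100:150],(400,560),interpolation=cv2.INTER_CUBIC)
out[:400,400:]=cv2.resize(im2[250:320,145:215],(400,400),interpolation=cv2.INTER_CUBIC)
cv2.imwrite('pics/c15.png',out)
"
```

```text
time_s: 47.95
tool_pos: [0.5024, 0.0449, 0.1251]
tcp_rot: [-0.0, -0.038, 0.999, 0.001]
wrist_force: [0.8, -1.0, 0.2]
opening: 0.0005
finger_force: 0.0
top brass ends [117.3 170. ] [125.7 170. ] n 8
top brass ends [129.3 169. ] [137.7 169. ] n 8
top brass ends [137.2 184.8] [117.5 186.5] n 65
top brass ends [126.4 196.7] [127.7 217.1] n 65
top brass ends [109.3 227. ] [116.7 227. ] n 7
scene brass ends [213.7 237.8] [207.7 238.8] n 21
scene brass ends [181.5 282.3] [170.8 293.3] n 32
scene brass ends [207.6 299.9] [190.6 294.2] n 40
```

```bash
python3 -c "
from h import *
print('low',tri((117.5,186.5),(170.8,293.3)))
print('high',tri((137.2,184.8),(181.5,282.3)))
for z in (.031,.04): print(z,[ray('top',*p,z).round(3) for p in ((117.5,186.5),(137.2,184.8))])
"
```

```text
low (array([0.4737, 0.3761, 0.0387]), [np.float64(0.003), np.float64(0.003)])
high (array([0.4824, 0.32  , 0.0261]), [np.float64(0.0001), np.float64(0.0001)])
0.031 [array([0.478, 0.381, 0.031]), array([0.482, 0.318, 0.031])]
0.04 [array([0.476, 0.377, 0.04 ]), array([0.48 , 0.316, 0.04 ])]
```

Both strip bars are now flat in the tub. Next is the lid: up, over and behind it.

```bash
python3 -m handwheel '[{"x":0,"y":0,"z":-0.3,"yaw":0,"gripper":0},{"x":0,"y":0,"z":-0.3,"yaw":0,"gripper":0},{"x":0,"y":0,"z":-0.3,"yaw":0,"gripper":0},{"x":0,"y":0,"z":-0.3,"yaw":0,"gripper":0},{"x":0,"y":0,"z":0,"yaw":0.97,"gripper":0},{"x":0,"y":0,"z":0,"yaw":0.4,"gripper":0},{"x":0,"y":0,"z":0,"yaw":0,"gripper":0}]'
python3 -c "
from h import *
im=snap('top')
togo(.672,.086,.27,1.483)
# lid lip/front edge check in scene s2: front edge of the lid middle
for th in (1.8,1.87,1.95):
    H=np.array([.573,.086,.07]); e=H+np.array([-.157*np.cos(th),0,.157*np.sin(th)]); print(th,e.round(3),np.round(proj('top',e),1),np.round(proj('scene',e),1))
"
```

```text
time_s: 48.63
tool_pos: [0.5031, 0.0473, 0.2699]
tcp_rot: [0.0, 0.045, 0.999, 0.0]
wrist_force: [-0.9, -0.4, -0.2]
opening: -0.0
finger_force: 0.0
xyz units [-1.377  0.446 -0.006] rows 5 per row [-0.2754  0.0892 -0.0013] yaw units 0.0 J6 0.02
1.8 [0.609 0.086 0.223] [201.5 125.7] [190.7 168.9]
1.87 [0.619 0.086 0.22 ] [201.6 122.3] [187.8 169.2]
1.95 [0.631 0.086 0.216] [201.9 118.6] [184.6 169.7]
```

```bash
python3 -m handwheel '[{"x":-0.275,"y":0.089,"z":0,"yaw":0,"gripper":0},{"x":-0.275,"y":0.089,"z":0,"yaw":0,"gripper":0},{"x":-0.275,"y":0.089,"z":0,"yaw":0,"gripper":0},{"x":-0.275,"y":0.089,"z":0,"yaw":0,"gripper":0},{"x":-0.275,"y":0.089,"z":0,"yaw":0,"gripper":0},{"x":0,"y":0,"z":0,"yaw":0,"gripper":0},{"x":0,"y":0,"z":0,"yaw":0,"gripper":0}]'
python3 -m handwheel '[{"x":0,"y":0,"z":0.25,"yaw":0,"gripper":0},{"x":0,"y":0,"z":0.25,"yaw":0,"gripper":0},{"x":0,"y":0,"z":0.25,"yaw":0,"gripper":0},{"x":0,"y":0,"z":0.12,"yaw":0,"gripper":0},{"x":0,"y":0,"z":0,"yaw":0,"gripper":0}]'
```

```text
time_s: 49.27
tool_pos: [0.6726, 0.0855, 0.2653]
tcp_rot: [-0.003, 0.044, 0.999, 0.0]
wrist_force: [-1.1, 0.4, 0.6]
opening: 0.0001
finger_force: 0.0
time_s: 49.68
tool_pos: [0.6675, 0.0847, 0.1611]
tcp_rot: [-0.004, 0.044, 0.999, -0.0]
wrist_force: [-1.0, 0.1, -1.0]
opening: -0.0
finger_force: 0.0
```

```bash
python3 -m handwheel '[{"x":0.12,"y":0,"z":0,"yaw":0,"gripper":0},{"x":0.12,"y":0,"z":0,"yaw":0,"gripper":0},{"x":0.12,"y":0,"z":0,"yaw":0,"gripper":0},{"x":0.12,"y":0,"z":0,"yaw":0,"gripper":0},{"x":0.12,"y":0,"z":0,"yaw":0,"gripper":0},{"x":0.12,"y":0,"z":0,"yaw":0,"gripper":0}]'
python3 -m handwheel '[{"x":0.12,"y":0,"z":0,"yaw":0,"gripper":0},{"x":0.12,"y":0,"z":0,"yaw":0,"gripper":0},{"x":0.12,"y":0,"z":0,"yaw":0,"gripper":0},{"x":0.12,"y":0,"z":0,"yaw":0,"gripper":0},{"x":0.12,"y":0,"z":0,"yaw":0,"gripper":0}]'
```

```text
time_s: 50.18
tool_pos: [0.5862, 0.0924, 0.1682]
tcp_rot: [0.003, 0.045, 0.999, 0.0]
wrist_force: [3.4, 0.2, -0.5]
opening: -0.0001
finger_force: 1.7
time_s: 50.6
tool_pos: [0.5144, 0.0988, 0.1678]
tcp_rot: [0.003, 0.045, 0.999, 0.0]
wrist_force: [1.8, 0.0, 1.1]
opening: -0.0
finger_force: 0.9
```

```bash
python3 -m handwheel '[{"x":0.1,"y":0,"z":0.09,"yaw":0,"gripper":0},{"x":0.1,"y":0,"z":0.09,"yaw":0,"gripper":0},{"x":0.1,"y":0,"z":0.1,"yaw":0,"gripper":0},{"x":0.04,"y":0,"z":0.09,"yaw":0,"gripper":0},{"x":0.04,"y":0,"z":0.09,"yaw":0,"gripper":0},{"x":0.03,"y":0,"z":0.09,"yaw":0,"gripper":0},{"x":0,"y":0,"z":0,"yaw":0,"gripper":0}]'
python3 -m handwheel '[{"x":0.05,"y":-0.05,"z":0.06,"yaw":0,"gripper":0},{"x":0.05,"y":-0.05,"z":0.04,"yaw":0,"gripper":0},{"x":0,"y":0,"z":0,"yaw":0,"gripper":0}]'
```

```text
time_s: 51.18
tool_pos: [0.4632, 0.1033, 0.0995]
tcp_rot: [-0.0, 0.044, 0.999, 0.0]
wrist_force: [-0.6, -0.0, -0.7]
opening: 0.0003
finger_force: 0.0
time_s: 51.43
tool_pos: [0.4514, 0.0917, 0.0881]
tcp_rot: [0.001, 0.045, 0.999, -0.0]
wrist_force: [-0.1, -0.0, -0.6]
opening: -0.0001
finger_force: 0.0
```

```bash
python3 -m handwheel '[{"x":0.05,"y":0,"z":0,"yaw":0,"gripper":0},{"x":0.05,"y":0,"z":0.03,"yaw":0,"gripper":0},{"x":0,"y":0,"z":0.03,"yaw":0,"gripper":0},{"x":0,"y":0,"z":0,"yaw":0,"gripper":0}]'
python3 -m handwheel '[{"x":0,"y":0,"z":0.03,"yaw":0,"gripper":0},{"x":0,"y":0,"z":0,"yaw":0,"gripper":0}]'
python3 -m handwheel '[{"x":0,"y":0,"z":0.03,"yaw":0,"gripper":0},{"x":0,"y":0,"z":0,"yaw":0,"gripper":0}]'
```

```text
time_s: 51.77
tool_pos: [0.4414, 0.0933, 0.0813]
tcp_rot: [0.002, 0.045, 0.999, 0.0]
wrist_force: [2.2, -0.6, 3.1]
opening: 0.0002
finger_force: 1.7
time_s: 51.93
tool_pos: [0.4405, 0.0934, 0.0768]
tcp_rot: [0.001, 0.045, 0.999, 0.0]
wrist_force: [2.0, -0.3, 1.8]
opening: -0.0001
finger_force: 1.2
time_s: 52.1
tool_pos: [0.4407, 0.0934, 0.0762]
tcp_rot: [0.001, 0.045, 0.999, 0.0]
wrist_force: [-8.0, -0.7, 31.6]
opening: 0.0001
finger_force: 15.6
```

```bash
python3 -m handwheel '[{"x":0,"y":0,"z":-0.3,"yaw":0,"gripper":0},{"x":0,"y":0,"z":-0.3,"yaw":0,"gripper":0},{"x":0,"y":0,"z":-0.2,"yaw":0,"gripper":50},{"x":0,"y":0,"z":0,"yaw":0,"gripper":50}]'
python3 - <<'E'
from h import *
for fn in ('top0.png','t9.png','t10t.png'):
    im=cv2.imread('pics/'+fn)[:,:,::-1]; hsv=cv2.cvtColor(np.ascontiguousarray(im),cv2.COLOR_RGB2HSV); H,S,V=[hsv[:,:,i].astype(int) for i in range(3)]
    y0,y1,x0,x1=155,203,239,278
    w=np.clip(S-90,0,None)*((H>10)&(H<30)&(V>90)); w=w[165:181,239:250]
    v,u=np.mgrid[165:181,239:250]; c=(float((u*w).sum()/w.sum()),float((v*w).sum()/w.sum()))
    m=((V>165)&(S<40)).astype(np.uint8)[y0:y1,x0:x1]
    cn=max(cv2.findContours(m,cv2.RETR_EXTERNAL,cv2.CHAIN_APPROX_NONE)[0],key=cv2.contourArea); h=cv2.convexHull(cn)
    P=np.array([ray('top',p[0][0]+x0,p[0][1]+y0,.051)[:2] for p in cn])
    A=np.c_[2*P,np.ones(len(P))]; s=np.linalg.lstsq(A,(P**2).sum(1),rcond=None)[0]; r=np.sqrt(s[2]+s[0]**2+s[1]**2)
    # dark stud
    D=np.clip(110-V,0,None)[187:195,252:263].astype(float); vv,uu=np.mgrid[187:195,252:263]; sc=((uu*D).sum()/D.sum(),(vv*D).sum()/D.sum())
    R=ray('top',*c,.0555)[:2]; St=ray('top',*sc,.053)[:2]
    for ax in (s[:2],np.array([.491,-.064])):
        a=lambda p: np.arctan2(*(p-ax)[::-1])
        print(fn,'ax',ax.round(4),'r',r.round(4),'rider',R.round(4),'stud',St.round(4),'angle',((a(St)-a(R))%(2*np.pi)).round(3),'from tank yaw',((np.pi-.088-a(R))%(2*np.pi)).round(3), 'rr',np.linalg.norm(R-ax).round(4),np.linalg.norm(St-ax).round(4))
togo(.493,-.064,.16,1.469)
E
```

```text
time_s: 52.43
tool_pos: [0.4421, 0.0936, 0.1733]
tcp_rot: [0.003, 0.045, 0.999, 0.0]
wrist_force: [0.8, 0.2, 0.6]
opening: 0.0233
finger_force: 0.0
top0.png ax [ 0.4956 -0.0652] r 0.0485 rider [ 0.5082 -0.0169] stud [ 0.4452 -0.0582] angle 1.689 from tank yaw 1.738 rr 0.0499 0.0509
top0.png ax [ 0.491 -0.064] r 0.0485 rider [ 0.5082 -0.0169] stud [ 0.4452 -0.0582] angle 1.795 from tank yaw 1.832 rr 0.0502 0.0462
t9.png ax [ 0.4953 -0.0652] r 0.0487 rider [ 0.5082 -0.0169] stud [ 0.4452 -0.0582] angle 1.693 from tank yaw 1.743 rr 0.05 0.0506
t9.png ax [ 0.491 -0.064] r 0.0487 rider [ 0.5082 -0.0169] stud [ 0.4452 -0.0582] angle 1.795 from tank yaw 1.832 rr 0.0502 0.0461
t10t.png ax [ 0.4955 -0.0654] r 0.0485 rider [ 0.5082 -0.0169] stud [ 0.4451 -0.0583] angle 1.686 from tank yaw 1.738 rr 0.0502 0.0509
t10t.png ax [ 0.491 -0.064] r 0.0485 rider [ 0.5082 -0.0169] stud [ 0.4451 -0.0583] angle 1.796 from tank yaw 1.832 rr 0.0502 0.0462
xyz units [-0.54  -1.27   0.113] rows 5 per row [-0.1079 -0.254   0.0226] yaw units 0.1 J6 0.12
```

```bash
python3 -m handwheel '[{"x":-0.108,"y":-0.254,"z":0.02,"yaw":0,"gripper":50},{"x":-0.108,"y":-0.254,"z":0.02,"yaw":0,"gripper":50},{"x":-0.108,"y":-0.254,"z":0.02,"yaw":0,"gripper":50},{"x":-0.108,"y":-0.254,"z":0.02,"yaw":0,"gripper":50},{"x":-0.108,"y":-0.254,"z":0.02,"yaw":0,"gripper":50},{"x":0,"y":0,"z":0,"yaw":0.1,"gripper":50},{"x":0,"y":0,"z":0,"yaw":0,"gripper":50},{"x":0,"y":0,"z":0,"yaw":0,"gripper":50}]'
python3 - <<'E'
from h import *
togo(.493,-.064,.067,1.469)
E
```

```text
time_s: 53.1
tool_pos: [0.4895, -0.0637, 0.1557]
tcp_rot: [-0.002, 0.051, 0.999, 0.001]
wrist_force: [0.7, -0.1, -0.0]
opening: 0.0501
finger_force: 0.0
xyz units [-0.031 -0.     0.739] rows 3 per row [-0.0104 -0.      0.2464] yaw units -0.0 J6 -0.19
```

```bash
python3 -m handwheel '[{"x":-0.02,"y":0,"z":0.25,"yaw":0,"gripper":50},{"x":0,"y":0,"z":0.25,"yaw":0,"gripper":50},{"x":0,"y":0,"z":0.15,"yaw":0,"gripper":50},{"x":0,"y":0,"z":0.08,"yaw":0,"gripper":50},{"x":0,"y":0,"z":0,"yaw":0,"gripper":50},{"x":0,"y":0,"z":0,"yaw":0,"gripper":50}]'
python3 -m handwheel '[{"x":0,"y":0,"z":0,"yaw":0,"gripper":0},{"x":0,"y":0,"z":0,"yaw":0,"gripper":0},{"x":0,"y":0,"z":0,"yaw":0,"gripper":0},{"x":0,"y":0,"z":0,"yaw":0,"gripper":0},{"x":0,"y":0,"z":0,"yaw":0,"gripper":0},{"x":0,"y":0,"z":0,"yaw":0,"gripper":0}]' 30
python3 - <<'E'
from h import *
print(phi(env.get_obs())[0])
E
```

```text
time_s: 53.6
tool_pos: [0.4929, -0.0636, 0.0695]
tcp_rot: [-0.0, 0.05, 0.999, 0.0]
wrist_force: [-0.0, 0.7, 0.3]
opening: 0.0498
finger_force: 0.0
time_s: 54.1
tool_pos: [0.4945, -0.0634, 0.0709]
tcp_rot: [0.002, 0.051, 0.999, 0.001]
wrist_force: [0.7, 5.3, 5.3]
opening: 0.0127
finger_force: 31.8
1.4697137285476467
```

```bash
python3 -m handwheel '[{"x":0,"y":0,"z":0,"yaw":1,"gripper":0},{"x":0,"y":0,"z":0,"yaw":1,"gripper":0},{"x":0,"y":0,"z":0,"yaw":1,"gripper":0},{"x":0,"y":0,"z":0,"yaw":1,"gripper":0},{"x":0,"y":0,"z":0,"yaw":1,"gripper":0},{"x":0,"y":0,"z":0,"yaw":1,"gripper":0},{"x":0,"y":0,"z":0,"yaw":1,"gripper":0},{"x":0,"y":0,"z":0,"yaw":1,"gripper":0},{"x":0,"y":0,"z":0,"yaw":1,"gripper":0},{"x":0,"y":0,"z":0,"yaw":1,"gripper":0},{"x":0,"y":0,"z":0,"yaw":1,"gripper":0},{"x":0,"y":0,"z":0,"yaw":1,"gripper":0}]'
python3 -m handwheel '[{"x":0,"y":0,"z":0,"yaw":0.9,"gripper":0},{"x":0,"y":0,"z":0,"yaw":0.9,"gripper":0},{"x":0,"y":0,"z":0,"yaw":0.9,"gripper":0},{"x":0,"y":0,"z":0,"yaw":0.63,"gripper":0},{"x":0,"y":0,"z":0,"yaw":0,"gripper":0},{"x":0,"y":0,"z":0,"yaw":0,"gripper":0},{"x":0,"y":0,"z":0,"yaw":0,"gripper":0}]'
python3 - <<'E'
from h import *
print(phi(env.get_obs())[0])
E
```

```text
time_s: 55.1
tool_pos: [0.4932, -0.0644, 0.0709]
tcp_rot: [0.0, 0.699, 0.715, 0.0]
wrist_force: [-4.3, 1.4, 8.4]
opening: 0.0128
finger_force: 32.2
time_s: 55.68
tool_pos: [0.4926, -0.0643, 0.0708]
tcp_rot: [-0.0, 0.825, 0.565, -0.0]
wrist_force: [-3.7, 1.8, 10.0]
opening: 0.0133
finger_force: 32.4
-0.3709214307314359
```

```bash
python3 -m handwheel '[{"x":0,"y":0,"z":0,"yaw":0,"gripper":50},{"x":0,"y":0,"z":0,"yaw":0,"gripper":50},{"x":0,"y":0,"z":0,"yaw":0,"gripper":50},{"x":0,"y":0,"z":0,"yaw":0,"gripper":50},{"x":0,"y":0,"z":-0.3,"yaw":0,"gripper":50},{"x":0,"y":0,"z":-0.3,"yaw":0,"gripper":50},{"x":0,"y":0,"z":-0.3,"yaw":0,"gripper":50},{"x":0,"y":0,"z":0,"yaw":0,"gripper":50}]'
python3 -m handwheel '[{"x":-0.314,"y":0.067,"z":0,"yaw":0,"gripper":50},{"x":-0.314,"y":0.067,"z":0,"yaw":0,"gripper":50},{"x":-0.314,"y":0.067,"z":0,"yaw":0,"gripper":50},{"x":-0.314,"y":0.067,"z":0,"yaw":0,"gripper":50},{"x":-0.314,"y":0.067,"z":0,"yaw":0,"gripper":50},{"x":-0.314,"y":0.067,"z":0,"yaw":0,"gripper":50},{"x":-0.314,"y":0.067,"z":0,"yaw":0,"gripper":50},{"x":0,"y":0,"z":0,"yaw":0,"gripper":50}]'
python3 - <<'E'
from h import *
im=snap('top','t16t.png'); im2=snap('scene','t16s.png')
out=np.zeros((600,800,3),np.uint8)
out[:300,:400]=cv2.resize(im[140:215,150:250],(400,300),interpolation=cv2.INTER_CUBIC)
out[300:,:400]=cv2.resize(im2[155:335,140:380],(400,300),interpolation=cv2.INTER_CUBIC)
out[:,400:]=cv2.resize(im[157:205,240:272],(400,600),interpolation=cv2.INTER_CUBIC)
cv2.putText(out,'',(0,0),0,1,(0,0,0))
cv2.imwrite('pics/c16.png',out[:,:,::-1])
tubstate('t17')
E
```

```text
time_s: 56.35
tool_pos: [0.4973, -0.0657, 0.1843]
tcp_rot: [0.004, 0.825, 0.565, 0.004]
wrist_force: [0.8, 0.0, 0.6]
opening: 0.0499
finger_force: 0.0
time_s: 57.02
tool_pos: [0.4495, -0.3377, 0.1769]
tcp_rot: [0.002, 0.827, 0.562, -0.001]
wrist_force: [0.7, 0.3, 0.0]
opening: 0.0498
finger_force: 0.0
top brass ends [115.3 170. ] [125.7 170. ] n 10
top brass ends [130.3 169. ] [137.7 169. ] n 7
top brass ends [137.2 184.8] [117.5 186.5] n 65
top brass ends [126.4 196.7] [127.7 217.1] n 65
top brass ends [109.3 227. ] [116.7 227. ] n 7
scene brass ends [181.5 282.3] [170.8 293.3] n 32
scene brass ends [207.1 299.7] [190.7 294.2] n 39
```

View pics/c16.png

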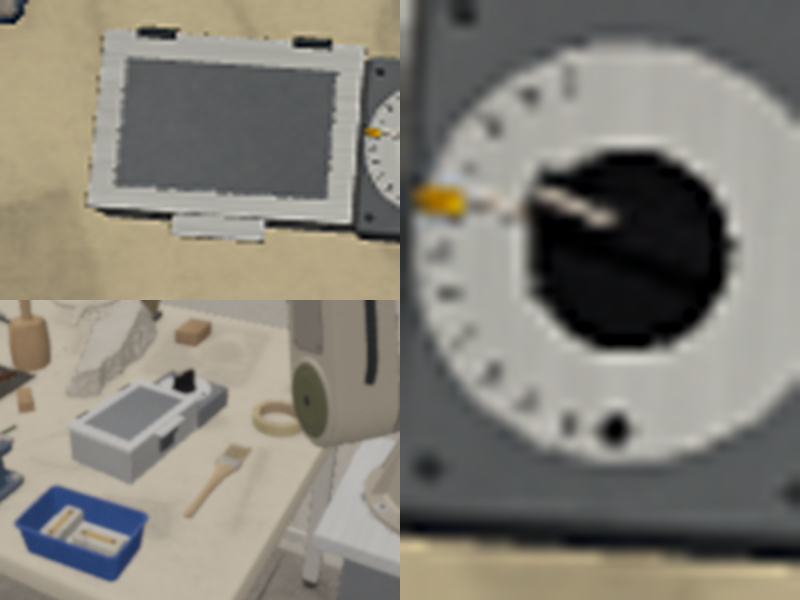

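The last view shows:
- **Lid:** shut flat.
- **Tub:** both strip bars lie flat in it.
- **Dial:** the pointer tip at c16 (480,205) stands at the brass rider at (440,200).
- **Other things:** nothing else has moved.

I'm handing in.

```bash
python3 -c "
from station import env
print(env.hand_in())"
```

```text
the job is handed in; nothing more can be done
None
```

I handed the job in after 57 s, with all steps done in the order asked; no verdict came back: dial to off, three disc bars on the tank floor, two strip bars in the tub, lid pressed shut, dial at the rider. One strip bar first leaned on the tub wall, and pressing it flat peaked at 84 N at the wrist through the shut fingertips (limit 120 N).

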